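# Park the slide box in the locating corner

### The arm

A 6-joint arm with a two-finger parallel gripper is mounted at the origin on the work surface; the furniture and walls round the work are solid. World frame = base frame: x ahead of the robot, y to its left, z up, the work surface at z = 0. Lengths are in m, angles in rad, forces in N, time in s.
With the tool pointing down it reaches from about 0.35 to 0.85 m from the base axis. Payload 8.1 kg.
Tool frame: the origin (TCP) lies between the finger pads; the fingertips stand tips_ahead ahead of it and the grasp point (between the pads) lies 8 mm behind it (tips_ahead is the distance from the TCP to the fingertips, in m); z points along the fingers, x is the direction in which the jaws open and shut, and the axes are right-handed (so a half turn about z gives the same grasp; the last joint's range is limited). The gripper opens to 93 mm and grips with 3 to 60 N. Pads are 15 mm wide; open, the fingers measure 128 mm over their backs; the gripper's body (75 mm by 188 mm) begins 65 mm behind the grasp point.
Start: joints at [-1.421, 0.13, 1.488, -0, 1.523, -0.085], TCP at [0.14, -0.584, 0.23] pointing down, gripper open.
Joint ranges: [-2.96, 2.96], [-0.89, 2.26], [0.02, 2.5], [-1.34, 4.48], [0, 2.73], [-2.66, 2.66]. Speed limits (rad/s): [2.39, 2.39, 2.79, 3.14, 3.14, 3.14].

### API

Orientations are given as a rotation vector (axis times angle).
In Python, from plant import * gives the robot as it stands.
- The arm moves only by the tool play_rows, never from a script. Its argument "increments" is a list that holds one entry, the list of rows, each a list of 4 numbers: the shift along the tool's x, y, z in cm, then the turn about the tool's z in rad. A call has 1 to 5 rows; each row is the pose to reach, as a shift and turn from the pose measured when the call began, along the tool's axes at that moment; what a row does not reach only later rows make up. A row lasts 1/10 s, in which the tool goes at most 50 mm and 8.59 degrees, less where a joint would pass 70% of its speed; a pose out of reach is approached as far as the arm can. A call with a gripper value outside its range is refused whole. "jaw" is the finger opening in cm, from 0 to 9.3, set as the call begins (left out, the last holds). The fingers move at their own pace and stop on an object; "squeeze" is the grip in N (left out, the last holds). Time passes only in rows, so rows that repeat a pose let the fingers close. It gives the time, the measured TCP pose, the force and the opening at its end, in the units of the state.
- read_state(): the state, without advancing time (a new reading comes with each control period).
- read_camera(name): name is "scene" or "top"; returns (picture, depth): 400x640x3 uint8, blue, green, red; 400x640 float32, m along the optical axis (not along the pixel's ray), 0 where there is no reading.
- camera_params(name): a dict with "K" (3x3 intrinsics, pixels), "eye" and "orientation" of the camera in the world. Camera axes: x right, y up, looking along -z (the intrinsics and any distortion apply to the point x, -y, -z); pixel columns grow to the right and rows downward; lengths in m; the calibration is good to about 2 mm. A picture is of the moment at which its call begins. camera_params takes no time and is no camera call.
- close_job(): hands the job in, once; it reports no verdict.
The state is a dict: "t": time; "q": joint angles; "dq": joint speeds; "joint_torque": joint torques, N m; "tool_pos": TCP position; "orientation": TCP orientation; "force": force on the tool from outside, world axes, zero at the start; "wrist_torque": the same for the moment, N m; "opening": finger opening in m.
Only numpy, scipy, OpenCV 4.12 (cv2) and the standard library are available. Lean on these libraries where they do the work, as an engineer would, in place of code of your own. Each camera call takes 0.05 s, during which the arm holds its last target.

### The job

Push the dark green slide box along the bench with the fingertips or the outside of the fingers until it is parked squarely in the blue L-shaped locating corner: its long hinged side against the long fence and its end against the short fence, both touching. Only push it: it must stay flat on the bench, never be lifted or tipped. Leave the vial, petri dish, dropper bottle, objective case and slide mailer standing where they are, and back away when done.

Things in the scene. Friction and masses are not known exactly. Their poses are not given: they have to be found in the camera images.
- slide_box: Dark green closed slide box, 85 (x) by 165 (y) by 36 mm high, 0.14 to 0.27 kg, loose on the bench, lid fixed. Origin on its underside, z up: hinged long face at x = +44 mm (goes to the long fence), other long face at x = -41 mm, ends at y = -82 (goes to the short fence) and +82 mm. Starts flat, clear of both fences, turned up to 0.25 rad from its parked heading.
- locator: Fixed blue L-shaped metal corner; fences 12 mm thick, 20 mm high. Origin: inner corner of the L at bench level, z up. Long fence: from the corner 210 mm along -x, inner face at y = 0. Short fence: 100 mm along -y, inner face at x = 0. Parked, the box's origin is at x = -82, y = -44 mm here, box +x along this +y. Orange tape marks its other two sides. Tall covered microscope to the robot's side, wall behind.
- vial: Bystander: capped glass sample vial, 26 mm across, 55 mm high, standing behind the long fence. Origin at the centre of its underside.
- petri: Bystander: red petri dish with lid, 58 mm across, 14 mm high, right of the work near the books. Origin at the centre of its underside.
- oil_bottle: Bystander: brown dropper bottle with black cap, 28 mm across, 82 mm high. Origin at the centre of its underside.
- objective_case: Bystander: black cylindrical objective case with grey screw lid, 37 mm across, 62 mm high, between mailer and corner. Origin at the centre of its underside.
- slide_mailer: Bystander: flat teal slide mailer, 37 by 92 by 14 mm, lying near the wall, left of the covered microscope. Origin at the centre of its underside.

How it is judged:
At the end, for the whole second after the job is handed in: The slide box stands flat and still in the corner: its hinged long face within about 4 mm of the long fence, its end within about 4 mm of the short fence, and its sides parallel to the fences within 0.05 rad (3 degrees) (x of slide_box in the frame of locator between -0.0865 and -0.078 m and y of slide_box in the frame of locator between -0.0485 and -0.04 m and angle between the y axis of slide_box and the x axis of locator, either way round below 0.05 rad and height (world z) of slide_box below 0.004 m and angle between slide_box's own z axis and vertical below 0.04 rad and linear speed of slide_box below 0.01 m/s); the robot touches nothing.
It fails at once if the slide box is lifted off the bench (its origin more than 12 mm up) (height (world z) of slide_box above 0.012 m).
It fails at once if the slide box is tipped by more than 0.2 rad (angle between slide_box's own z axis and vertical above 0.2 rad).
It fails at once if a bystander (vial, petri dish, dropper bottle, objective case or slide mailer) is moved more than 15 mm (distance of any of vial, petri, oil_bottle, objective_case, slide_mailer from where it was at the start of the episode above 0.015 m).
It also fails if it takes over 51 s, if anything falls off the work surface, if the arm or the gripper's body presses on something with over 40 N, if the wrist force passes 120 N, or if a joint passes its speed limit or range.

## Working session

There is one attempt and no reset: what is moved stays moved. The work goes in short steps, Python scripts to look and compute and a tool call to move; the robot and the scene stay as the last step left them, time stands still between calls to the robot, and variables do not carry over. Pictures are saved under pics/ and viewed, and the job is handed in when it is done.

Besides the shell and the picture viewer there is one more tool, called after ">>>" in YAML: its name, and indented under it one key for each argument. play_rows: Moves the arm, as the interface text tells. Its arguments: {"type":"object","properties":{"increments":{"type":"array"},"jaw":{"type":"number"},"squeeze":{"type":"number"}},"required":["increments"]}

```bash
mkdir -p pics; ls
python3 - <<'E'
from plant import *
import cv2
print(read_state())
for n in("scene","top"):
    im,d=read_camera(n); cv2.imwrite(f"pics/{n}0.png",im); import numpy as np; np.save(f"/tmp/{n}0.npy",d); p=camera_params(n); print(n,p)
E
```

```text
pics
{'t': 0.0, 'q': array([-1.42138495e+00,  1.31135633e-01,  1.48926147e+00,  2.25730679e-05,
        1.52294882e+00, -8.53928939e-02]), 'dq': array([-0.00135617, -0.00033235,  0.00070774,  0.00014425,  0.0007279 ,
       -0.0003129 ]), 'joint_torque': array([-2.91551056e-03, -5.59858632e+01, -4.91755199e+01,  7.62489508e-02,
        3.51047341e-02, -1.87547307e-04]), 'tool_pos': array([ 0.13954745, -0.58300919,  0.22861243]), 'orientation': array([-2.46539685e+00,  1.94519425e+00,  1.98372777e-03]), 'force': array([-0.18780155,  0.47800577,  0.02386144]), 'wrist_torque': array([ 0.01489346, -0.03734398, -0.02110025]), 'opening': 0.0933025076228138}
scene {'K': array([[512.15916419,   0.        , 316.0612874 ],
       [  0.        , 512.15916419, 197.98892206],
       [  0.        ,   0.        ,   1.        ]]), 'eye': array([1.67450948, 0.49155025, 0.64662832]), 'orientation': array([0.70118407, 1.07655173, 1.7416621 ])}
top {'K': array([[432.92835084,   0.        , 315.42777106],
       [  0.        , 432.92835084, 195.54859514],
       [  0.        ,   0.        ,   1.        ]]), 'eye': array([0.39835653, 0.00148784, 1.25602373]), 'orientation': array([ 0.10658133, -0.11333988, -1.57707158])}
```

View pics/scene0.png

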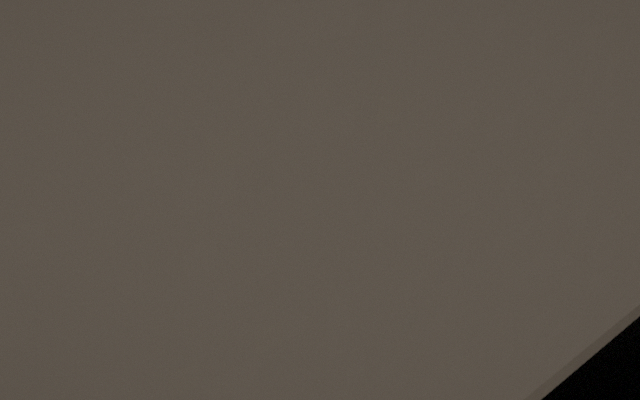

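View pics/top0.png

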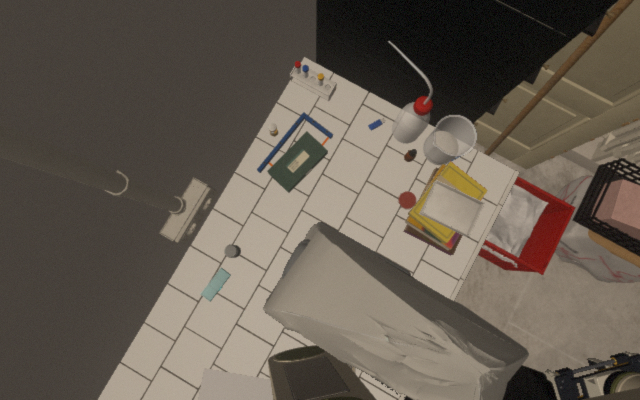

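The scene camera only shows the blank back of a wall, so it is of no use. The top view shows the box at about (298,162), the blue L with its corner at about (305,116), the vial at (273,130), the objective case at (232,251), the mailer at (216,284), the petri dish at (407,200), and the oil bottle at (410,155). The grey microscope cover is at about (340,290). Next I zoom in and measure.

```bash
cat > h.py <<'E'
from plant import *
import cv2, numpy as np
from scipy.spatial.transform import Rotation as R
P=camera_params("top"); K=P["K"]; eye=P["eye"]; RM=R.from_rotvec(P["orientation"]).as_matrix()
def ray(px):
    px=np.atleast_2d(px).astype(float)
    v=np.c_[(px[:,0]-K[0,2])/K[0,0],-(px[:,1]-K[1,2])/K[1,1],-np.ones(len(px))]
    return v@RM.T
def onz(px,z):
    v=ray(px); s=(z-eye[2])/v[:,2]; return eye+v*s[:,None]
def proj(p):
    c=(np.atleast_2d(p)-eye)@RM; return np.c_[K[0,2]+K[0,0]*c[:,0]/-c[:,2],K[1,2]-K[1,1]*c[:,1]/-c[:,2]]
def crop(im,name,x0=220,y0=90,x1=380,y1=210,s=5):
    cv2.imwrite(name,cv2.resize(im[y0:y1,x0:x1],None,fx=s,fy=s,interpolation=cv2.INTER_CUBIC))
E
python3 - <<'E'
from h import *
im=cv2.imread("pics/top0.png"); d=np.load("/tmp/top0.npy")
crop(im,"pics/c0.png")
hsv=cv2.cvtColor(im,cv2.COLOR_BGR2HSV)
for n,(u,v) in dict(box=(290,150),tape=(327,139),fence=(283,142),bench=(350,180),vial=(273,130),wall=(240,130),case=(232,251),mailer=(216,284),petri=(407,200),oil=(410,155),cover=(312,232),cover2=(340,290),c3=(290,300)).items():
    dd=d[v,u]; p=eye+ray([u,v])[0]*dd; print(n,hsv[v,u],dd,p.round(3))
E
```

```text
box [48 43 71] 1.2509084 [0.704 0.068 0.035]
tape [ 10 163 181] 1.2895381 [ 0.745 -0.041  0.003]
fence [105  93  66] 1.2687328 [0.731 0.089 0.021]
bench [ 17  42 177] 1.2758186 [ 0.621 -0.107 -0.001]
vial [ 14  44 144] 1.2364519 [0.757 0.115 0.057]
wall [13 46 77] 1.167426 [0.738 0.198 0.124]
case [ 19  41 119] 1.1844882 [0.415 0.225 0.061]
mailer [ 73  31 149] 1.2167988 [0.324 0.277 0.015]
petri [  5 149 116] 1.2631074 [ 0.559 -0.272  0.004]
oil [ 14 107  57] 1.2322016 [ 0.682 -0.275  0.053]
cover [ 17  45 114] 1.0498061 [0.457 0.005 0.204]
cover2 [ 18  44 149] 0.68783987 [ 0.345 -0.04   0.554]
c3 [ 20  45 148] 0.7181407 [0.327 0.042 0.521]
```

View pics/c0.png

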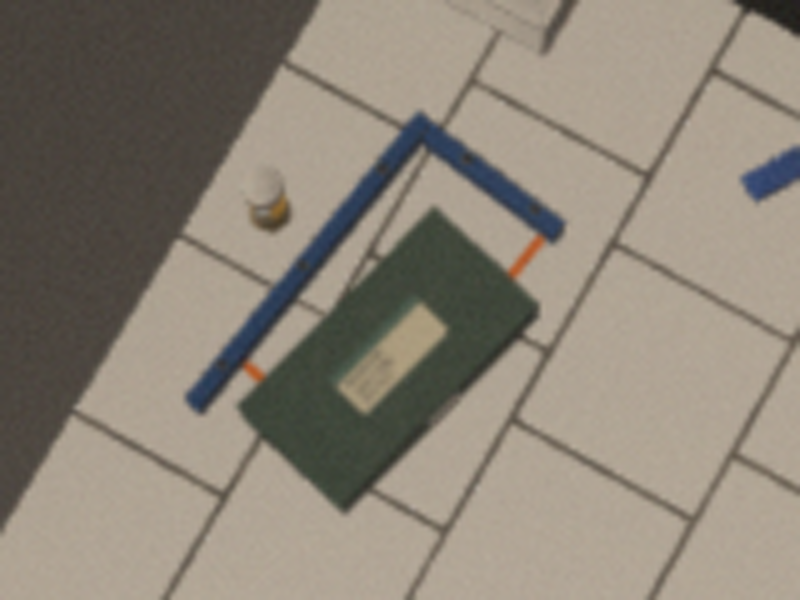

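Run:
```python
from h import *
im=cv2.imread("pics/top0.png"); d=np.load("/tmp/top0.npy")
print(proj([[0,0,0],[0,0,.4],[.14,-.583,.23],[.14,-.583,.4],[.3,-.3,0]]).round(0))
v=ray(np.array([[u,w] for w in range(400) for u in range(640)])); pts=(eye+v*d.reshape(-1,1)); Z=pts.reshape(400,640,3)
np.save("/tmp/Z.npy",Z)
# height map top-down grid max in 4cm cells
m=(d.ravel()>0)
xs=np.arange(-.2,1.0,.05); ys=np.arange(.5,-.75,-.05)
H=np.full((len(xs),len(ys)),-9.)
for i,x in enumerate(xs):
  for j,y in enumerate(ys):
    s=m&(abs(pts[:,0]-x)<.025)&(abs(pts[:,1]-y)<.025)
    if s.any(): H[i,j]=pts[s,2].max()
print("      "+" ".join(f"{y:5.2f}" for y in ys))
for i in range(len(xs))[::-1]: print(f"{xs[i]:5.2f} "+" ".join("  .  " if h<-5 else f"{h:5.2f}" for h in H[i]))
crop(im,"pics/full.png",180,150,640,400,1.7)
```

```text
[[316. 403.]
 [317. 476.]
 [572. 369.]
 [626. 392.]
 [420. 290.]]
       0.50  0.45  0.40  0.35  0.30  0.25  0.20  0.15  0.10  0.05  0.00 -0.05 -0.10 -0.15 -0.20 -0.25 -0.30 -0.35 -0.40 -0.45 -0.50 -0.55 -0.60 -0.65 -0.70
 0.95   .     .     .     .     .     .     .     .    0.42  0.38  0.10  0.00  0.01  0.37  0.41  0.42   .     .    0.41   .     .     .     .     .    0.37
 0.90   .     .     .     .     .     .     .     .    0.50  0.10  0.10  0.10  0.01  0.00  0.30  0.45  0.50  0.49  0.40  0.41  0.41  0.32   .     .    0.16
 0.85   .     .     .     .     .     .     .    0.58  0.52  0.01  0.01  0.05  0.01  0.01  0.31  0.32  0.49  0.54  0.57   .    0.54  0.53   .     .     .  
 0.80   .     .     .     .     .     .    0.66  0.66  0.06  0.02  0.03  0.02  0.01  0.01  0.02  0.33  0.23  0.00  0.59  0.64  0.62  0.53   .     .     .  
 0.75   .     .     .     .     .     .    0.74  0.38  0.06  0.04  0.04  0.02  0.00  0.01  0.01  0.31  0.30  0.15  0.16  0.16   .     .     .     .     .  
 0.70   .     .     .     .     .    0.82  0.80  0.02  0.04  0.04  0.04  0.04  0.01  0.01  0.01  0
[... 2163 characters left out ...]
   .    0.00  0.00  0.00   .     .     .     .    0.06   .     .     .     .  
-0.05   .     .     .     .     .     .     .     .     .     .     .     .     .     .     .     .   -0.18   .     .     .     .     .     .     .     .  
-0.10   .     .     .     .     .     .     .     .     .     .     .     .     .     .     .     .     .     .     .     .     .     .     .     .     .  
-0.15   .     .     .     .     .     .     .     .     .     .     .     .     .     .     .     .     .     .     .     .     .     .     .     .     .  
-0.20   .     .     .     .     .     .     .     .     .     .     .     .     .     .     .     .     .     .     .     .     .     .     .     .     .
```

View pics/full.png

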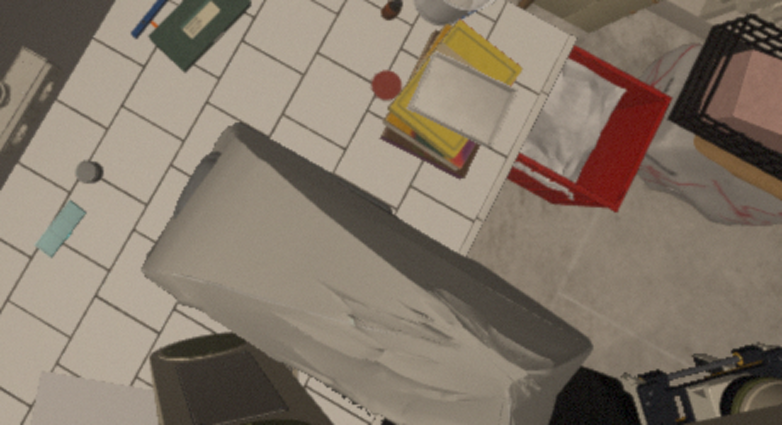

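>>> play_rows:
  increments:
    - [[0,0,-5,0],[0,0,-10,0],[0,0,-15,0],[0,0,-20,0],[0,0,-20,0]]
  jaw: 0

```text
t: 0.6
tool_pos: [0.1398, -0.5848, 0.4379]
orientation: [2.46, -1.941, 0.013]
force: [0.1, -0.6, 1.4]
opening: 0.0578
```

Run:
```python
from h import *
s=read_state(); print({k:np.round(v,4) for k,v in s.items()})
im,d=read_camera("top"); np.save("/tmp/top1.npy",d); crop(im,"pics/t1.png",220,180,640,400,1.9)
```

```text
{'t': np.float64(0.6), 'q': array([-1.4214,  0.1396,  1.1018,  0.    ,  1.8888, -0.0854]), 'dq': array([ 0.0004,  0.0252,  0.128 , -0.0004, -0.0829, -0.0004]), 'joint_torque': array([-3.99500e-01, -5.03385e+01, -4.60619e+01,  4.26000e-02,
        1.22480e+00, -1.40000e-03]), 'tool_pos': array([ 0.1398, -0.5848,  0.4379]), 'orientation': array([ 2.4602, -1.9411,  0.013 ]), 'force': array([ 0.0542, -0.5988,  1.3947]), 'wrist_torque': array([ 0.0314, -0.0082,  0.039 ]), 'opening': np.float64(0.0578)}
```

View pics/t1.png

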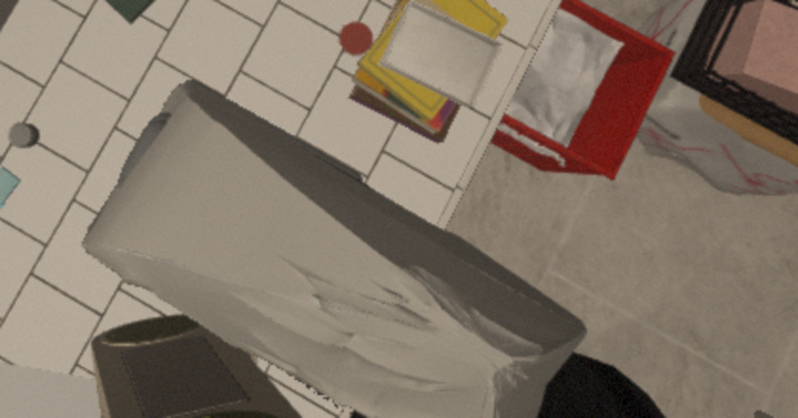

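>>> play_rows:
  increments:
    - [[0,0,0,0]]

```text
t: 0.75
tool_pos: [0.1397, -0.5844, 0.4319]
orientation: [2.464, -1.944, 0.005]
force: [0.2, 0.5, -0.2]
opening: 0.0457
```

Run:
```python
from h import *
s=read_state(); print({k:np.round(s[k],5).tolist() for k in('t','q','tool_pos','orientation','opening')})
```

```text
{'t': 0.75, 'q': [-1.42138, 0.14221, 1.1099, -5e-05, 1.88515, -0.0854], 'tool_pos': [0.13974, -0.58445, 0.43191], 'orientation': [2.464, -1.94408, 0.00492], 'opening': 0.04566}
```

>>> play_rows:
  increments:
    - [[-5,0,0,0],[-10,0,0,0],[-10,0,0,0],[-10,0,0,0]]

```text
t: 1.15
tool_pos: [0.1163, -0.486, 0.43]
orientation: [2.465, -1.945, 0.003]
force: [0.7, -0.4, -0.3]
opening: 0.0137
```

Run:
```python
from h import *
s=read_state(); print({k:np.round(s[k],5).tolist() for k in('t','q','tool_pos','orientation','opening')})
```

```text
{'t': 1.15, 'q': [-1.43864, -0.13386, 1.39025, 6e-05, 1.8825, -0.10246], 'tool_pos': [0.11628, -0.48597, 0.43], 'orientation': [2.46475, -1.94501, 0.00312], 'opening': 0.01371}
```

Run:
```python
from h import *
im,d=read_camera("top"); np.save("/tmp/top2.npy",d); crop(im,"pics/t2.png",220,180,640,400,1.9)
d0=np.load("/tmp/top0.npy")
v=ray(np.array([[u,w] for w in range(400) for u in range(640)])).reshape(400,640,3)
for n,dd in(("0",d0),("2",d)):
  print(n)
  for w in (350,360,370,380,390,398):
    print(w,[(u,)+tuple((eye+v[w,u]*dd[w,u]).round(2)) for u in (270,285,300,315,330,345,560,580,600) if dd[w,u]>0])
```

```text
0
350 [(270, np.float64(0.14), np.float64(0.13), np.float64(0.0)), (285, np.float64(0.14), np.float64(0.08), np.float64(-0.0)), (300, np.float64(0.2), np.float64(0.03), np.float64(0.29)), (315, np.float64(0.21), np.float64(0.0), np.float64(0.32)), (330, np.float64(0.24), np.float64(-0.03), np.float64(0.48)), (345, np.float64(0.25), np.float64(-0.05), np.float64(0.53)), (560, np.float64(-0.05), np.float64(-1.15), np.float64(-0.85)), (580, np.float64(-0.05), np.float64(-1.24), np.float64(-0.85)), (600, np.float64(-0.05), np.float64(-1.34), np.float64(-0.85))]
360 [(270, np.float64(0.19), np.float64(0.09), np.float64(0.33)), (285, np.float64(0.2), np.float64(0.06), np.float64(0.36)), (300, np.float64(0.2), np.float64(0.03), np.float64(0.38)), (315, np.float64(0.2), np.float64(0.0), np.float64(0.4)), (330, np.float64(0.21), np.float64(-0.03), np.float64(0.42)), (345, np.float64(0.22), np.float64(-0.05), np.float64(0.47)), (560, np.float64(-0.09), np.float64(-1.15), np.float64(-0.85)), (580, np.float64(-0.09), np.float64(-1.24), np.float64(-0.86)), (600, np.float64(0.16), np.float64(-0.64
[... 4776 characters left out ...]
.float64(0.19)), (580, np.float64(-0.23), np.float64(-1.23), np.float64(-0.85)), (600, np.float64(-0.22), np.float64(-1.32), np.float64(-0.85))]
398 [(270, np.float64(0.2), np.float64(0.07), np.float64(0.59)), (285, np.float64(0.2), np.float64(0.04), np.float64(0.6)), (300, np.float64(0.2), np.float64(0.02), np.float64(0.61)), (315, np.float64(0.2), np.float64(0.0), np.float64(0.61)), (330, np.float64(0.16), np.float64(-0.02), np.float64(0.49)), (345, np.float64(0.01), np.float64(-0.08), np.float64(0.0)), (560, np.float64(0.08), np.float64(-0.55), np.float64(0.23)), (580, np.float64(-0.26), np.float64(-1.22), np.float64(-0.85)), (600, np.float64(-0.26), np.float64(-1.32), np.float64(-0.86))]
```

View pics/t2.png

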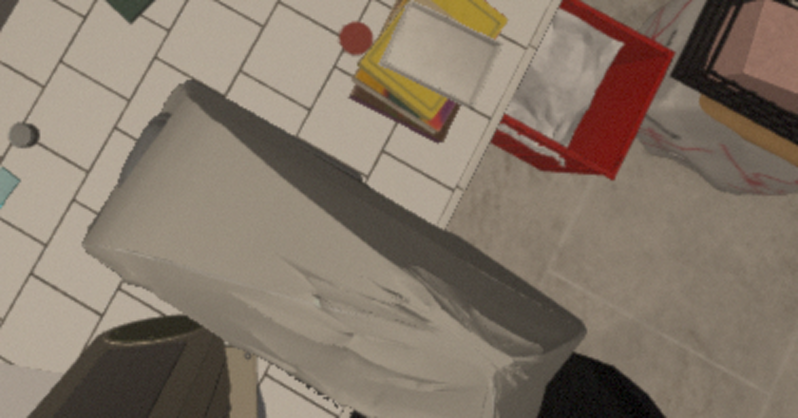

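```bash
cat >> h.py <<'E'
def go(target,s=None):
    s=s or read_state(); M=R.from_rotvec(s["orientation"]).as_matrix()
    dl=M.T@(np.array(target)-s["tool_pos"]); print("t",s["t"],"pos",s["tool_pos"].round(4),"M",M.round(3).tolist(),"\nincr cm",(dl*100).round(2),"rows",np.linalg.norm(dl)/.05)
E
python3 - <<'E'
from h import *
go([.1,-.41,.72])
Z=np.load("/tmp/Z.npy").reshape(-1,3)
# cover outline: for z bands, per x bin: y max/min
import sys
for lo,hi in((.1,.3),(.3,.45),(.45,.52),(.52,.65)):
  print(lo,hi)
  for x in np.arange(.2,.54,.04):
    s=(abs(Z[:,0]-x)<.02)&(Z[:,2]>lo)&(Z[:,2]<hi)&(abs(Z[:,1]+.15)<.32)
    if s.sum()>3: print("  %.2f y %.3f..%.3f n%d"%(x,Z[s,1].min(),Z[s,1].max(),s.sum()))
E
```

```text
t 1.2 pos [ 0.1164 -0.4869  0.4302] M [[0.233, -0.973, 0.0], [-0.973, -0.233, -0.003], [0.003, 0.0, -1.0]] 
incr cm [ -7.78  -0.18 -29.  ] rows 6.005185040825971
0.1 0.3
  0.20 y -0.008..0.094 n138
  0.24 y -0.374..-0.360 n12
  0.28 y -0.374..0.125 n120
  0.32 y -0.320..0.114 n111
  0.36 y -0.247..0.088 n89
  0.40 y -0.186..-0.102 n87
  0.44 y -0.415..0.019 n172
  0.48 y -0.436..0.014 n139
  0.52 y -0.455..-0.287 n49
0.3 0.45
  0.20 y -0.106..0.098 n1169
  0.24 y -0.373..0.030 n102
  0.28 y -0.355..0.108 n130
  0.32 y -0.286..0.096 n111
  0.36 y -0.206..0.070 n215
  0.40 y -0.154..0.057 n367
  0.44 y -0.088..0.033 n243
0.45 0.52
  0.20 y -0.334..0.079 n1160
  0.24 y -0.366..0.013 n557
  0.28 y -0.325..0.083 n586
  0.32 y -0.256..0.093 n617
  0.36 y -0.192..0.069 n717
  0.40 y -0.120..0.038 n786
  0.44 y -0.054..0.008 n224
0.52 0.65
  0.20 y -0.470..0.069 n4552
  0.24 y -0.346..-0.025 n4314
  0.28 y -0.301..0.042 n4930
  0.32 y -0.242..0.056 n4346
  0.36 y -0.171..0.033 n2426
  0.40 y -0.099..-0.000 n710
```

>>> play_rows:
  increments:
    - [[-1,0,-5,0],[-3,0,-10,0],[-5,0,-15,0],[-6,0,-20,0],[-7,0,-25,0]]

```text
t: 1.7
tool_pos: [0.1005, -0.4205, 0.6719]
orientation: [2.465, -1.945, 0.003]
force: [-0.8, -1.1, 0.7]
opening: 0.0006
```

>>> play_rows:
  increments:
    - [[-1,0,-4,0],[-1,0,-4,0]]

```text
t: 1.9
tool_pos: [0.0981, -0.4104, 0.7178]
orientation: [2.458, -1.94, 0.016]
force: [-0.2, -0.7, 0.0]
opening: 0.0008
```

Run:
```python
from h import *
s=read_state();print(s["q"].round(4).tolist())
go([.3,-.3,.73]);go([.41,-.1,.73],s);go([.40,.12,.73],s)
```

```text
[-1.4579, 0.0652, 0.599, 0.0003, 2.4634, -0.1216]
t 1.9 pos [ 0.0981 -0.4104  0.7178] M [[0.233, -0.973, 0.002], [-0.972, -0.233, -0.014], [0.014, 0.002, -1.0]] 
incr cm [ -6.02 -22.2   -1.34] rows 4.608097384280132
t 1.9 pos [ 0.0981 -0.4104  0.7178] M [[0.233, -0.973, 0.002], [-0.972, -0.233, -0.014], [0.014, 0.002, -1.0]] 
incr cm [-22.91 -37.55  -1.6 ] rows 8.80337225861542
t 1.9 pos [ 0.0981 -0.4104  0.7178] M [[0.233, -0.973, 0.002], [-0.972, -0.233, -0.014], [0.014, 0.002, -1.0]] 
incr cm [-44.54 -41.69  -1.91] rows 12.207767538253377
```

>>> play_rows:
  increments:
    - [[-1,-5,-1,0],[-2,-10,-1,0],[-4,-15,-1,0],[-5,-19,-1,0],[-6,-22,-1,0]]

```text
t: 2.4
tool_pos: [0.3015, -0.3006, 0.7247]
orientation: [2.461, -1.938, 0.011]
force: [0.2, -0.8, -0.8]
opening: 0.0005
```

>>> play_rows:
  increments:
    - [[-5,-4,0,0],[-9,-8,0,0],[-13,-12,0,0],[-17,-16,0,0],[-20,-17,0,0]]

```text
t: 2.9
tool_pos: [0.4184, -0.0797, 0.7194]
orientation: [2.459, -1.937, 0.005]
force: [0.6, -0.7, -0.1]
opening: 0.0005
```

Run:
```python
from h import *
s=read_state();print(s["q"].round(4).tolist(),s["force"].round(1))
go([.40,.12,.73])
go([.36,.2,.73],s)
```

```text
[-0.299, 0.1001, 0.5572, -0.0181, 2.4853, 1.021] [ 0.6 -0.7 -0.1]
t 2.9 pos [ 0.4184 -0.0797  0.7194] M [[0.234, -0.972, -0.004], [-0.972, -0.234, -0.01], [0.009, 0.007, -1.0]] 
incr cm [-19.83  -2.88  -1.26] rows 4.016024873645444
t 2.9 pos [ 0.4184 -0.0797  0.7194] M [[0.234, -0.972, -0.004], [-0.972, -0.234, -0.01], [0.009, 0.007, -1.0]] 
incr cm [-28.55  -0.86  -1.32] rows 5.718189571026267
```

>>> play_rows:
  increments:
    - [[-5,-1,0,0],[-10,-1,0,0],[-15,-1,0,0],[-20,-1,0,0],[-22,-1,0,0]]

```text
t: 3.4
tool_pos: [0.3771, 0.14, 0.716]
orientation: [2.462, -1.932, 0.002]
force: [0.2, 0.4, 0.2]
opening: 0.0004
```

Run:
```python
from h import *
s=read_state();print(s["t"],s["q"].round(4).tolist(),s["tool_pos"])
im,d=read_camera("top"); np.save("/tmp/top3.npy",d); crop(im,"pics/t3.png",120,90,540,400,1.9)
```

```text
3.4 [0.2357, 0.0282, 0.6422, -0.014, 2.4797, 1.5557] [0.37709862 0.13998965 0.71595794]
```

View pics/t3.png

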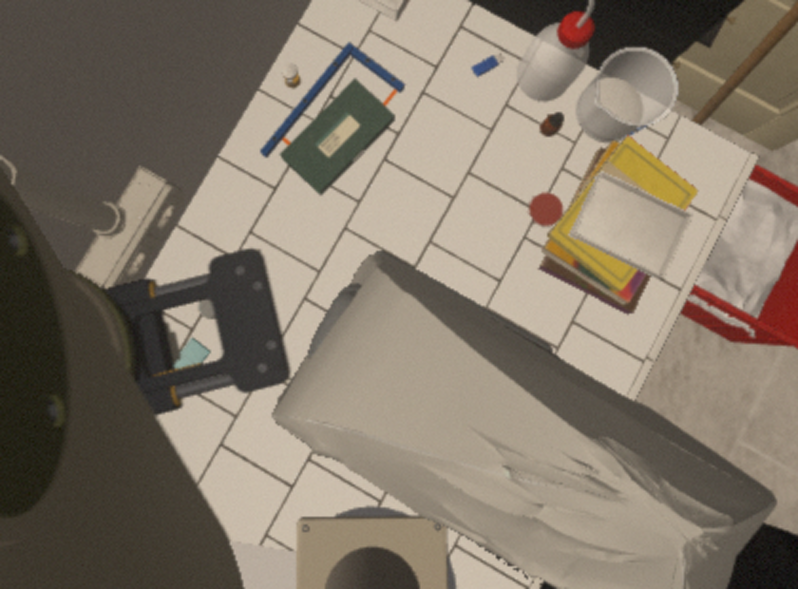

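Run:
```python
from h import *
d=np.load("/tmp/top3.npy"); d0=np.load("/tmp/top0.npy")
v=ray(np.array([[u,w] for w in range(400) for u in range(640)])); p=eye+v*d.reshape(-1,1)
m=((d.ravel()>0)&(d.ravel()<d0.ravel()-.05))
a=.2357; c,s=np.cos(a),np.sin(a)
r=p[:,0]*c+p[:,1]*s; l=-p[:,0]*s+p[:,1]*c
for rr in np.arange(0,.6,.05):
  q=m&(abs(r-rr)<.025)
  if q.sum()<5: continue
  print("r%.2f"%rr, "lat %.2f..%.2f z %.2f..%.2f"%(l[q].min(),l[q].max(),p[q,2].min(),p[q,2].max()), "latmin by z:",[(round(z,2),round(l[q&(abs(p[:,2]-z)<.05)].min(),2),round(l[q&(abs(p[:,2]-z)<.05)].max(),2)) for z in np.arange(.25,1.2,.1) if (q&(abs(p[:,2]-z)<.05)).any()])
```

```text
r0.30 lat -0.01..-0.01 z 0.89..1.00 latmin by z: [(np.float64(0.85), np.float64(-0.01), np.float64(-0.01)), (np.float64(0.95), np.float64(-0.01), np.float64(-0.01))]
r0.35 lat -0.04..0.03 z 0.79..1.13 latmin by z: [(np.float64(0.75), np.float64(0.02), np.float64(0.02)), (np.float64(0.85), np.float64(-0.04), np.float64(0.03)), (np.float64(0.95), np.float64(-0.01), np.float64(-0.01)), (np.float64(1.05), np.float64(-0.02), np.float64(-0.01)), (np.float64(1.15), np.float64(-0.02), np.float64(0.01))]
r0.40 lat -0.04..0.03 z 0.71..1.13 latmin by z: [(np.float64(0.75), np.float64(0.02), np.float64(0.03)), (np.float64(0.85), np.float64(-0.04), np.float64(0.03)), (np.float64(0.95), np.float64(-0.01), np.float64(0.02)), (np.float64(1.05), np.float64(-0.02), np.float64(-0.01)), (np.float64(1.15), np.float64(-0.02), np.float64(0.01))]
r0.45 lat -0.04..0.04 z 0.79..1.13 latmin by z: [(np.float64(0.75), np.float64(0.02), np.float64(0.02)), (np.float64(0.85), np.float64(-0.04), np.float64(0.04)), (np.float64(0.95), np.float64(0.01), np.float64(0.03)), (np.float64(1.05), np.float64(-0.02), np.float64(0.0)), (np.float64(1.15), np.float64(-0.02), np.float64(0.0))]
```

```bash
cat >> h.py <<'E'
def measure(im,d,verbose=True):
    v=ray(np.array([[u,w] for w in range(400) for u in range(640)])); Z=(eye+v*d.reshape(-1,1)).reshape(400,640,3)
    hsv=cv2.cvtColor(im,cv2.COLOR_BGR2HSV); roi=np.zeros((400,640),bool); roi[90:215,240:350]=1
    g=(hsv[...,0]>38)&(hsv[...,0]<90)&(hsv[...,1]>25)&(hsv[...,2]<110)&roi
    lab=((hsv[...,2]>=110)&roi)
    b=(hsv[...,0]>95)&(hsv[...,0]<125)&(hsv[...,1]>80)&roi
    def big(m,k=1):
        n,L,st,_=cv2.connectedComponentsWithStats(m.astype(np.uint8)); i=1+np.argmax(st[1:,4]); return L==i
    out={}
    for n,m,z in(("box",g,.036),("fence",b,.020)):
        m=big(m); c=max(cv2.findContours(m.astype(np.uint8),cv2.RETR_EXTERNAL,cv2.CHAIN_APPROX_NONE)[0],key=cv2.contourArea)
        out[n]=(m,c[:,0,:])
        if verbose: print(n,m.sum(),"median z",np.median(Z[...,2][m]).round(4))
    return out,Z
E
python3 - <<'E'
from h import *
im=cv2.imread("pics/top0.png"); d=np.load("/tmp/top0.npy")
o,Z=measure(im,d)
vis=im.copy()
for n,c in(("box",(0,0,255)),("fence",(0,255,255))): vis[o[n][0]]=c
crop(vis,"pics/m0.png")
# fence: top outline in world at z=.02
P=onz(np.argwhere(o["fence"][0])[:,::-1],.02)[:,:2]
np.save("/tmp/fence.npy",P)
r=cv2.minAreaRect(onz(o["box"][1],.036)[:,:2].astype(np.float32)*1000); print("box rect",r, cv2.boxPoints(r))
E
```

```text
box 1333 median z 0.0354
fence 141 median z 0.0189
box rect ((670.9673461914062, 47.18674850463867), (84.21072387695312, 162.31983947753906), 46.04339599609375) [[583.3172    73.210724]
 [700.1657   -39.45764 ]
 [758.6175    21.162773]
 [641.769    133.83115 ]]
```

View pics/m0.png

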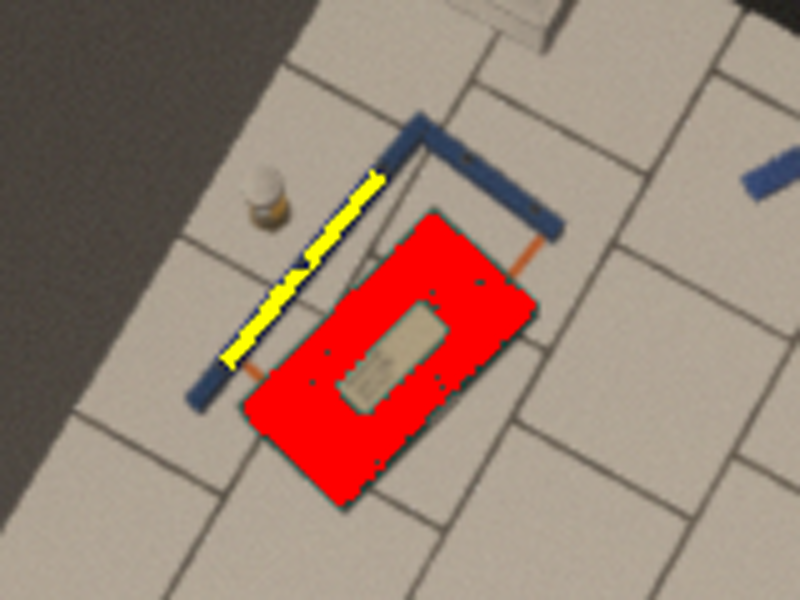

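```bash
cat >> h.py <<'E'
S=5
def up(im,x0=240,y0=90,x1=350,y1=215):
    b=cv2.resize(im[y0:y1,x0:x1],None,fx=S,fy=S,interpolation=cv2.INTER_CUBIC)
    f=lambda c:(np.asarray(c,float)+.5)/S-.5+[x0,y0]
    return cv2.GaussianBlur(b,(0,0),2),f
def boxpose(im):
    b,f=up(im); hsv=cv2.cvtColor(b,cv2.COLOR_BGR2HSV).astype(int)
    B,G,Rr=[b[...,i].astype(int) for i in range(3)]
    m=((hsv[...,2]<105)&(G>=Rr)&(G>=B-2)).astype(np.uint8)
    n,L,st,_=cv2.connectedComponentsWithStats(m); i=1+np.argmax(st[1:,4]); m=(L==i).astype(np.uint8)
    m=cv2.morphologyEx(m,cv2.MORPH_OPEN,np.ones((9,9)))
    c=max(cv2.findContours(m,cv2.RETR_EXTERNAL,cv2.CHAIN_APPROX_NONE)[0],key=cv2.contourArea)[:,0]
    r=cv2.minAreaRect((onz(f(c),.036)[:,:2]*1000).astype(np.float32))
    return r,m,c,f
def fence(im):
    b,f=up(im); B,G,Rr=[b[...,i].astype(int) for i in range(3)]
    m=((B-Rr>25)).astype(np.uint8); m=cv2.morphologyEx(m,cv2.MORPH_CLOSE,np.ones((7,7)))
    n,L,st,_=cv2.connectedComponentsWithStats(m); i=1+np.argmax(st[1:,4]); m=(L==i)
    return onz(f(np.argwhere(m)[:,::-1]),.02)[:,:2],m
E
python3 - <<'E'
from h import *
im=cv2.imread("pics/top0.png")
r,m,c,f=boxpose(im); print("box",r,cv2.boxPoints(r).round(1).tolist())
P,fm=fence(im); print("fence area cm2",fm.sum())
b,_=up(im); b[fm]=(0,255,255); cv2.drawContours(b,[c],-1,(0,0,255),1); cv2.imwrite("pics/m1.png",b)
# fit: long arm = points; farthest pair of ends
h=cv2.convexHull((P*1000).astype(np.float32))[:,0]; ap=cv2.minAreaRect(h)
tri=cv2.minEnclosingTriangle(h[:,None])[1][:,0]; print("hull tri",tri.round(0).tolist())
# initial corner: farthest x; iteratively fit lines
ends=h[np.argmax(h[:,1])],h[np.argmin(h[:,1])]; cor=h[np.argmax(h[:,0])]; print(ends,cor)
Q=P*1000
def line(sel):
    vx,vy,x,y=cv2.fitLine(Q[sel].astype(np.float32),cv2.DIST_HUBER,0,.01,.01).ravel(); return np.array([vx,vy]),np.array([x,y])
def dist(a,b):
    u=(b-a)/np.linalg.norm(b-a); w=Q-a; return abs(w[:,0]*u[1]-w[:,1]*u[0]),w@u
d1,t1=dist(cor,ends[0]); d2,t2=dist(cor,ends[1])
L1=line((d1<14)&(t1>25)&(t1<190)); L2=line((d2<14)&(t2>25)&(t2<90))
print(L1,L2, "angle between",np.degrees(np.arccos(abs(L1[0]@L2[0]))))
A=np.c_[L1[0],-L2[0]]; s=np.linalg.solve(A,L2[1]-L1[1]); X=L1[1]+s[0]*L1[0]; print("centre-line intersection",X)
# widths
for Lx,t,dd in((L1,t1,d1),(L2,t2,d2)):
    w=(Q-Lx[1])@np.array([-Lx[0][1],Lx[0][0]]); sel=(dd<14)&(t>25)&(t<85); print("width",np.percentile(w[sel],[1,99]))
E
```

```text
box ((670.4482421875, 46.59990692138672), (87.19979095458984, 166.009765625), 45.697750091552734) [[580.5999755859375, 73.4000015258789], [699.4000244140625, -42.599998474121094], [760.2999877929688, 19.799999237060547], [641.5, 135.8000030517578]]
fence area cm2 3396
hull tri [[822.0, 30.0], [729.0, -87.0], [793.0, 52.0]]
(array([792.7849 ,  49.49246], dtype=float32), array([754.7989  , -53.355896], dtype=float32)) [819.5985   29.85744]
(array([0.98308414, 0.18315448], dtype=float32), array([794.57056,  44.99144], dtype=float32)) (array([0.62161463, 0.7833232 ], dtype=float32), array([780.302  , -12.80417], dtype=float32)) angle between 41.012306
centre-line intersection [831.6481  51.8992]
width [-4.98661617  4.52870101]
width [-5.54061002  4.58038126]
```

View pics/m1.png

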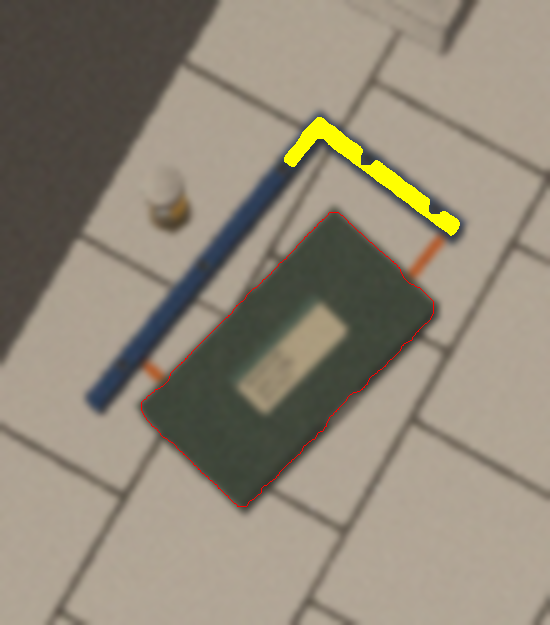

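Box contour is good (87 x 166 mm against the nominal 85 x 165). The long fence was missed because it is in shadow, so I use a relative blue threshold.

```bash
cat >> h.py <<'E'
def fence(im):
    b,f=up(im); B,G,Rr=[b[...,i].astype(int) for i in range(3)]
    m=((B-Rr>5)&(B>1.12*Rr)).astype(np.uint8); m=cv2.morphologyEx(m,cv2.MORPH_CLOSE,np.ones((11,11)))
    n,L,st,_=cv2.connectedComponentsWithStats(m); i=1+np.argmax(st[1:,4]); m=(L==i)
    return onz(f(np.argwhere(m)[:,::-1]),.02)[:,:2],m
E
python3 - <<'E'
from h import *
im=cv2.imread("pics/top0.png")
P,fm=fence(im)
b,_=up(im); b[fm]=(0,255,255); cv2.imwrite("pics/m2.png",b)
Q=P*1000
i0,i1=Q[np.argmax(Q[:,1])],Q[np.argmin(Q[:,1])]; cor=Q[np.argmax(Q@[1,.2])]; print(i0,i1,cor)
def dist(a,b):
    u=(b-a)/np.linalg.norm(b-a); w=Q-a; return abs(w[:,0]*u[1]-w[:,1]*u[0]),w@u
def line(sel):
    vx,vy,x,y=cv2.fitLine(Q[sel].astype(np.float32),cv2.DIST_HUBER,0,.01,.01).ravel(); return np.array([vx,vy]),np.array([x,y])
d1,t1=dist(cor,i0); d2,t2=dist(cor,i1)
L1=line((d1<18)&(t1>30)&(t1<200)); L2=line((d2<18)&(t2>30)&(t2<95))
X=L1[1]+np.linalg.solve(np.c_[L1[0],-L2[0]],L2[1]-L1[1])[0]*L1[0]
print(L1,L2,"ang",np.degrees(np.arccos(abs(L1[0]@L2[0]))),"X",X)
for Lx,t,dd in((L1,t1,d1),(L2,t2,d2)):
    w=(Q-Lx[1])@np.array([-Lx[0][1],Lx[0][0]]); sel=(dd<18)&(t>30)&(t<85); print("width",np.percentile(w[sel],[1,99]))
ex=-L1[0] if (X-i0)@-L1[0]>0 else L1[0]; ey=np.array([-ex[1],ex[0]])
C=X-6*ex-6*ey
print("ex",ex,"ey",ey,"corner",C,"ends in loc",[(Q@ex-C@ex).min(),(Q@ey-C@ey).min(),(Q@ex-C@ex).max(),(Q@ey-C@ey).max()])
r,*_=boxpose(im); bp=cv2.boxPoints(r); L=(bp-C)@np.c_[ex,ey]; print("box corners in loc",L.round(1).tolist())
np.savez("/tmp/loc.npz",C=C/1000,ex=ex,ey=ey)
E
```

```text
[652.35148981 164.46308872] [754.17788136 -55.11270124] [821.43853214  29.25505998]
(array([ 0.7824531 , -0.62270945], dtype=float32), array([727.85706,  97.46404], dtype=float32)) (array([0.621836  , 0.78314745], dtype=float32), array([777.9372  , -15.984669], dtype=float32)) ang 89.936066 X [813.7444    29.111282]
width [-5.90208944  6.02018779]
width [-6.67912634  6.37295837]
ex [ 0.7824531  -0.62270945] ey [0.62270945 0.7824531 ] corner [805.3134    28.152819] ends in loc [np.float64(-207.57939476800254), np.float64(-98.8444996349541), np.float64(13.197690500570388), np.float64(12.661486455113277)]
box corners in loc [[-204.0, -104.5999984741211], [-38.79999923706055, -121.30000305175781], [-30.0, -34.5], [-195.1999969482422, -17.799999237060547]]
```

View pics/m2.png

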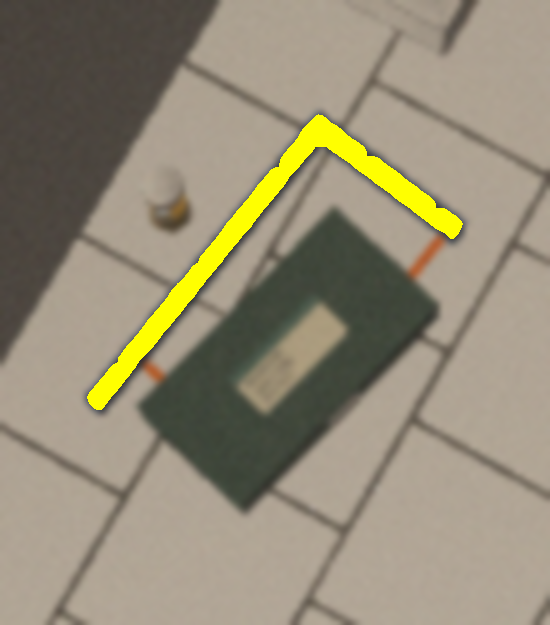

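Run:
```python
from h import *
import plant; print([n for n in dir(plant) if not n.startswith('__')])
try: print(tips_ahead)
except Exception as e: print(e)
s=read_state(); go([.45,.16,.45],s)
```

```text
['IKError', 'camera_params', 'close_job', 'read_camera', 'read_state', 'tips_ahead']
0.011
t 3.45 pos [0.3769 0.141  0.7159] M [[0.239, -0.971, -0.007], [-0.971, -0.239, -0.01], [0.008, 0.009, -1.0]] 
incr cm [-0.32 -7.78 26.52] rows 5.527924596768439
```

>>> play_rows:
  increments:
    - [[0,-4,3,0],[0,-7,7,0],[0,-8,12,0],[0,-8,17,0],[0,-8,22,0]]

```text
t: 3.95
tool_pos: [0.4543, 0.1578, 0.4932]
orientation: [2.461, -1.929, -0.002]
force: [1.2, 0.0, -0.0]
opening: 0.0007
```

Run:
```python
from h import *
s=read_state();print(s["t"],s["q"].round(4).tolist(),s["tool_pos"])
im,d=read_camera("top"); np.save("/tmp/top4.npy",d); crop(im,"pics/t4.png",120,90,540,400,1.9)
d0=np.load("/tmp/top0.npy")
v=ray(np.array([[u,w] for w in range(400) for u in range(640)])); p=eye+v*d.reshape(-1,1)
m=((d.ravel()>0)&(d.ravel()<d0.ravel()-.05))
a=s["q"][0]; c,sn=np.cos(a),np.sin(a)
r=p[:,0]*c+p[:,1]*sn; l=-p[:,0]*sn+p[:,1]*c
for rr in np.arange(-.1,.7,.04):
  q=m&(abs(r-rr)<.02)
  if q.sum()<5: continue
  print("r%.2f n%d"%(rr,q.sum()), "lat %.3f..%.3f z %.2f..%.2f"%(l[q].min(),l[q].max(),p[q,2].min(),p[q,2].max()),"lat at zmax %.3f"%l[q][np.argmax(p[q,2])])
```

```text
3.95 [0.2339, -0.1235, 1.2633, -0.0091, 2.0141, 1.56] [0.45433632 0.15779247 0.49320001]
r0.26 n619 lat -0.013..0.036 z 0.73..0.82 lat at zmax 0.031
r0.30 n5853 lat -0.013..0.116 z 0.74..0.84 lat at zmax -0.009
r0.34 n5052 lat -0.013..0.116 z 0.74..0.86 lat at zmax -0.005
r0.38 n4497 lat -0.013..0.116 z 0.75..0.88 lat at zmax 0.002
r0.42 n5434 lat -0.013..0.116 z 0.69..0.89 lat at zmax -0.008
r0.46 n10781 lat -0.045..0.143 z 0.56..0.91 lat at zmax -0.004
r0.50 n7727 lat -0.045..0.116 z 0.56..0.91 lat at zmax -0.003
r0.54 n640 lat -0.015..0.114 z 0.83..0.89 lat at zmax -0.004
```

View pics/t4.png

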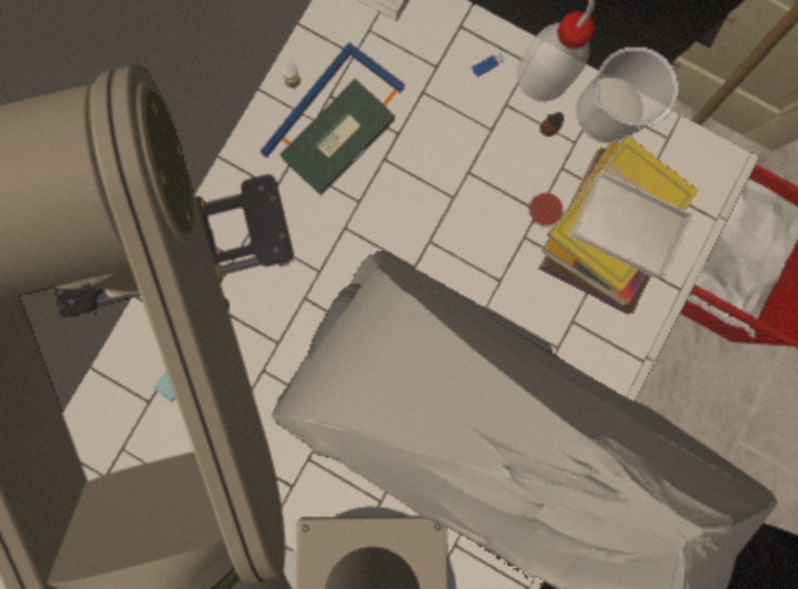

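```bash
cat > kin.py <<'E'
import numpy as np
from scipy.optimize import least_squares
D=[(-1.42138,.13114,1.48926,1.52295,.13955,-.58301,.22861),(-1.42138,.14221,1.1099,1.88515,.13974,-.58445,.43191),(-1.43864,-.13386,1.39025,1.8825,.11628,-.48597,.43),
(-1.4579,.0652,.599,2.4634,.0981,-.4104,.7178),(-.299,.1001,.5572,2.4853,.4184,-.0797,.7194),(.2357,.0282,.6422,2.4797,.3771,.14,.716),(.2339,-.1235,1.2633,2.0141,.4543,.1578,.4932)]
D=np.array(D)
def fk(x,D):
    a,L1,u,v,d,Lt,lat=x; q1,q2,q3,q5=D.T[:4]; q23=q2+q3; q235=q23+q5
    r=a+L1*np.sin(q2)+u*np.sin(q23)+v*np.cos(q23)+Lt*np.sin(q235)
    z=d+L1*np.cos(q2)+u*np.cos(q23)-v*np.sin(q23)+Lt*np.cos(q235)
    return np.c_[r*np.cos(q1)-lat*np.sin(q1),r*np.sin(q1)+lat*np.cos(q1),z]
f=least_squares(lambda x:(fk(x,D)-D[:,4:]).ravel(),[0,.37,.55,.07,.3,.35,.05])
X=f.x
if __name__=="__main__":
    print("a,L1,u,v,d,Lt,lat",X.round(4)); print((f.fun*1000).round(1))
E
python3 kin.py
```

```text
a,L1,u,v,d,Lt,lat [-1.000e-04  3.691e-01  5.535e-01  6.160e-02  3.211e-01  3.694e-01
  4.970e-02]
[-1.4 -0.2 -0.  -1.4 -0.2  0.  -1.5 -0.2  0.  -1.5 -0.2  0.   0.8  2.5
 -0.  -0.4  1.6 -0.  -0.4  1.5  0. ]
```

```bash
cat > clr.py <<'E'
from kin import X
import numpy as np
a,L1,u,v,d,Lt,lat=X; L2=np.hypot(u,v); ph=np.arctan2(v,u)
Z=np.load("/tmp/Z.npy").reshape(-1,3)
cov=Z[(Z[:,0]>.215)&(Z[:,0]<.52)&(Z[:,1]>-.47)&(Z[:,1]<.14)&(Z[:,2]>.1)&(Z[:,2]<.65)]
def ik(x,y,z):
    R_=np.hypot(x,y); q1=np.arctan2(y,x)-np.arcsin(lat/R_); r=np.sqrt(R_**2-lat**2)-a; h=z+Lt-d
    s=np.hypot(r,h); 
    if s>L1+L2-.001: return None
    al=np.arccos((L1**2+s*s-L2**2)/(2*L1*s)); q2=np.arctan2(r,h)-al
    e=np.array([L1*np.sin(q2),L1*np.cos(q2)]); w=np.array([r,h]); t=w-e; q23=np.arctan2(t[0],t[1])-ph
    return q1,q2,q23-q2,np.pi-q23,e,w,q23
def clear(x,y,z,half=.065,side=.013):
    k=ik(x,y,z)
    if k is None: return None
    q1,q2,q3,q5,e,w,q23=k
    c,s=np.cos(q1),np.sin(q1); r=cov[:,0]*c+cov[:,1]*s; l=-cov[:,0]*s+cov[:,1]*c
    dr=np.array([np.sin(q23),np.cos(q23)]); n=np.array([-dr[1],dr[0]]) # up normal
    P=np.c_[r,cov[:,2]-d]-w; al=P@dr; perp=P@n
    sel=(l>-side)&(l<.116)&(al<0.06)
    if not sel.any(): return .5,k
    # vertical clearance
    zb=w[1]+d+(r-w[0])*(dr[1]/dr[0])-half/dr[0]
    return (zb-cov[:,2])[sel].min(),k
E
python3 - <<'E'
from clr import *
for z in(.03,):
  print("TCP z",z,"rows x, cols y")
  ys=np.arange(.28,-.2,-.04); print("     "," ".join("%6.2f"%y for y in ys))
  for x in np.arange(.5,.84,.04):
    print("%.2f "%x," ".join("  --  " if clear(x,y,z) is None else "%6.2f"%clear(x,y,z)[0] for y in ys))
E
```

```text
TCP z 0.03 rows x, cols y
        0.28   0.24   0.20   0.16   0.12   0.08   0.04   0.00  -0.04  -0.08  -0.12  -0.16
0.50    0.30   0.04  -0.07  -0.10  -0.12  -0.13  -0.15  -0.17  -0.18  -0.18  -0.18  -0.18
0.54    0.29   0.00  -0.06  -0.09  -0.10  -0.12  -0.13  -0.15  -0.16  -0.16  -0.16  -0.17
0.58    0.15  -0.02  -0.06  -0.08  -0.09  -0.11  -0.12  -0.13  -0.14  -0.15  -0.15  -0.15
0.62    0.06  -0.03  -0.06  -0.07  -0.08  -0.10  -0.11  -0.12  -0.13  -0.14  -0.14  -0.14
0.66    0.00  -0.04  -0.06  -0.07  -0.08  -0.09  -0.10  -0.11  -0.12  -0.13  -0.13  -0.13
0.70   -0.02  -0.05  -0.06  -0.08  -0.08  -0.09  -0.10  -0.11  -0.11  -0.12  -0.13  -0.13
0.74   -0.05  -0.07  -0.08  -0.08  -0.09  -0.09  -0.10  -0.11  -0.12  -0.12  -0.13  -0.14
0.78   -0.08  -0.09  -0.10  -0.10  -0.10  -0.11  -0.11  -0.12  -0.12  -0.13  -0.14  -0.15
0.82   -0.12  -0.12  -0.13  -0.13  -0.13  -0.13  -0.14  -0.14  -0.14  -0.15  -0.16  -0.17
```

Run:
```python
from h import *
s=read_state(); go([.45,.15,.66],s); go([.34,.02,.64],s)
d0=np.load("/tmp/top0.npy")
px=proj([[.34,.02,.54]])[0].round().astype(int); print(px,[ (eye+ray([px[0]+i,px[1]+j])[0]*d0[px[1]+j,px[0]+i]).round(3) for i in(-8,0,8) for j in (-8,0,8)])
```

```text
t 4.0 pos [0.4502 0.1569 0.4778] M [[0.239, -0.97, -0.034], [-0.971, -0.238, -0.017], [0.008, 0.037, -0.999]] 
incr cm [  0.81   0.86 -18.2 ] rows 3.646686606145926
t 4.0 pos [0.4502 0.1569 0.4778] M [[0.239, -0.97, -0.034], [-0.971, -0.238, -0.017], [0.008, 0.037, -0.999]] 
incr cm [ 10.79  14.56 -15.6 ] rows 4.782849590281019
[303 293] [array([0.351, 0.034, 0.513]), array([0.339, 0.033, 0.52 ]), array([0.326, 0.033, 0.527]), array([0.351, 0.02 , 0.52 ]), array([0.339, 0.02 , 0.528]), array([0.327, 0.02 , 0.536]), array([0.352, 0.007, 0.53 ]), array([0.34 , 0.007, 0.538]), array([0.327, 0.007, 0.54 ])]
```

>>> play_rows:
  increments:
    - [[0,0,-5,0],[0,0,-10,0],[0,0,-15,0],[0,0,-18,0],[0,0,-18,0]]

```text
t: 4.5
tool_pos: [0.4572, 0.1597, 0.6625]
orientation: [2.45, -1.921, -0.018]
force: [0.3, 1.4, -0.6]
opening: 0.0007
```

Run:
```python
from h import *
s=read_state(); go([.34,.02,.62],s)
```

```text
t 4.5 pos [0.4572 0.1597 0.6625] M [[0.239, -0.971, -0.026], [-0.971, -0.238, -0.015], [0.008, 0.029, -1.0]] 
incr cm [10.74 14.58  4.76] rows 3.744848669790318
```

>>> play_rows:
  increments:
    - [[3,4,1,0],[6,8,2,0],[9,12,3,0],[11,14.5,4,0],[11,14.5,4,0]]

```text
t: 5.0
tool_pos: [0.3401, 0.0155, 0.6275]
orientation: [2.446, -1.926, -0.017]
force: [-0.7, 1.5, 0.5]
opening: 0.0007
```

>>> play_rows:
  increments:
    - [[0,0,2,0],[0,0,3,0],[0,0,4,0],[0,0,4,0]]

```text
t: 5.4
tool_pos: [0.3399, 0.0151, 0.586]
orientation: [2.445, -1.925, -0.021]
force: [0.5, -0.9, 0.7]
opening: 0.0004
```

Run:
```python
from h import *
s=read_state(); go([.34,.02,.56],s); print(s["force"],s["joint_torque"].round(2),s["q"].round(3))
```

```text
t 5.4 pos [0.3399 0.0151 0.586 ] M [[0.235, -0.972, -0.029], [-0.972, -0.234, -0.015], [0.008, 0.032, -0.999]] 
incr cm [-0.49 -0.21  2.59] rows 0.5298199708435941
[ 0.49914577 -0.93224419  0.68438862] [-2.000e-02 -2.555e+01 -4.243e+01 -7.000e-02 -8.000e-02  0.000e+00] [-0.088 -0.357  1.273 -0.022  2.254  1.232]
```

>>> play_rows:
  increments:
    - [[0,0,1.5,0],[0,0,2.5,0],[0,0,3.0,0],[0,0,3.4,0],[0,0,3.4,0]]

```text
t: 5.9
tool_pos: [0.3391, 0.0147, 0.552]
orientation: [2.445, -1.925, -0.022]
force: [0.3, -0.2, -0.5]
opening: 0.0004
```

>>> play_rows:
  increments:
    - [[0,0,0.3,0],[0,0,0.6,0],[0,0,0.9,0],[0,0,0.9,0]]

```text
t: 6.3
tool_pos: [0.3388, 0.0145, 0.5427]
orientation: [2.445, -1.925, -0.022]
force: [0.3, -0.5, -0.7]
opening: 0.0008
```

>>> play_rows:
  increments:
    - [[0,0,0.3,0],[0,0,0.6,0],[0,0,0.8,0],[0,0,0.8,0]]

```text
t: 6.7
tool_pos: [0.3384, 0.0144, 0.5343]
orientation: [2.445, -1.924, -0.023]
force: [0.1, -0.4, -0.1]
opening: 0.0006
```

>>> play_rows:
  increments:
    - [[0,0,0.3,0],[0,0,0.6,0],[0,0,0.9,0],[0,0,0.9,0]]

```text
t: 7.1
tool_pos: [0.3381, 0.0142, 0.5248]
orientation: [2.444, -1.924, -0.024]
force: [-0.3, 0.0, 0.1]
opening: 0.0004
```

>>> play_rows:
  increments:
    - [[0,0,0.3,0],[0,0,0.6,0],[0,0,0.9,0],[0,0,0.9,0]]

```text
t: 7.5
tool_pos: [0.3377, 0.0141, 0.5153]
orientation: [2.444, -1.924, -0.025]
force: [0.5, 0.1, -0.2]
opening: 0.0005
```

Run:
```python
from h import *
s=read_state();print(s["t"],s["q"].round(4).tolist(),s["tool_pos"],s["force"])
im,d=read_camera("top"); np.save("/tmp/top5.npy",d); crop(im,"pics/t5.png",120,90,540,400,1.9)
print(proj([s["tool_pos"]]), (proj([s["tool_pos"]])-[120,90])*1.9)
```

```text
7.5 [-0.0912, -0.4498, 1.4818, -0.0207, 2.1397, 1.2318] [0.33773522 0.01411023 0.51530275] [ 0.51441623  0.07519109 -0.16514253]
[[306.61405345 293.12850074]] [[354.56670155 385.9441514 ]]
```

View pics/t5.png

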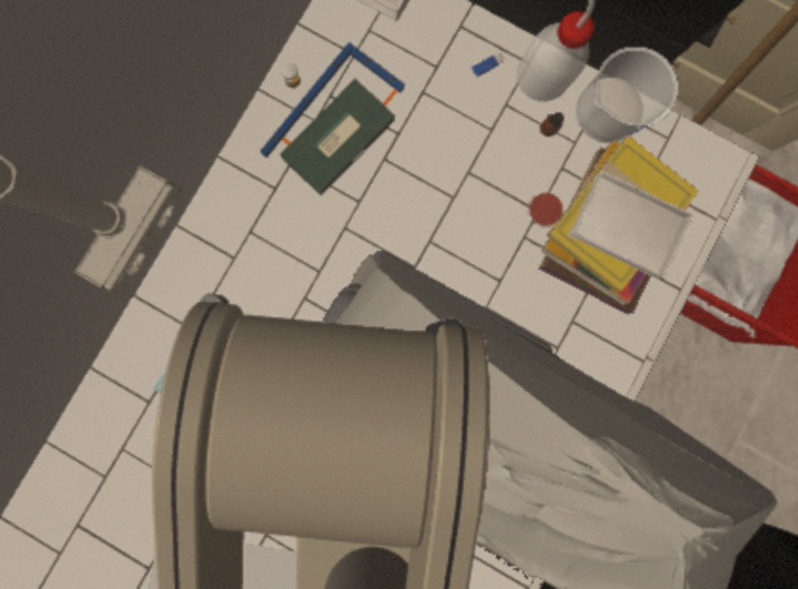

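>>> play_rows:
  increments:
    - [[0,0,0.4,0],[0,0,0.8,0],[0,0,1.2,0],[0,0,1.6,0],[0,0,2.0,0]]

```text
t: 8.05
tool_pos: [0.3371, 0.0138, 0.4951]
orientation: [2.444, -1.924, -0.025]
force: [0.4, 0.4, 0.2]
opening: 0.0007
```

>>> play_rows:
  increments:
    - [[0,0,0.4,0],[0,0,0.8,0],[0,0,1.2,0],[0,0,1.6,0],[0,0,2.0,0]]

```text
t: 8.55
tool_pos: [0.3364, 0.0135, 0.4748]
orientation: [2.444, -1.924, -0.025]
force: [0.5, 0.1, -0.8]
opening: 0.0006
```

Run:
```python
from h import *
s=read_state();print(s["t"],s["q"].round(4).tolist(),s["tool_pos"],s["force"],s["joint_torque"].round(2))
```

```text
8.55 [-0.0931, -0.4957, 1.5916, -0.02, 2.0758, 1.2312] [0.33642181 0.01354552 0.47480572] [ 0.49034867  0.12336752 -0.82560381] [ 1.000e-02 -2.144e+01 -4.685e+01 -7.000e-02  2.700e-01  0.000e+00]
```

>>> play_rows:
  increments:
    - [[0,0,0.4,0],[0,0,0.8,0],[0,0,1.2,0],[0,0,1.6,0]]

```text
t: 8.95
tool_pos: [0.3359, 0.0133, 0.4585]
orientation: [2.444, -1.924, -0.025]
force: [-0.3, -0.2, 0.1]
opening: 0.0007
```

>>> play_rows:
  increments:
    - [[0,0,0.4,0],[0,0,0.8,0],[0,0,1.2,0],[0,0,1.6,0]]

```text
t: 9.35
tool_pos: [0.3354, 0.0131, 0.4422]
orientation: [2.444, -1.924, -0.025]
force: [-0.2, 0.3, 0.1]
opening: 0.0008
```

>>> play_rows:
  increments:
    - [[0,0,0.4,0],[0,0,0.8,0],[0,0,1.2,0],[0,0,1.6,0]]

```text
t: 9.75
tool_pos: [0.3356, 0.0129, 0.4373]
orientation: [2.452, -1.93, 0.0]
force: [-16.8, 3.2, 86.2]
opening: 0.0006
```

>>> play_rows:
  increments:
    - [[0,0,0.4,0],[0,0,0.8,0],[0,0,1.2,0],[0,0,1.6,0]]

```text
t: 10.15
tool_pos: [0.3367, 0.0128, 0.4373]
orientation: [2.465, -1.939, 0.037]
force: [-23.5, 5.6, 112.7]
opening: 0.0003
```

Run:
```python
from h import *
s=read_state();print(s["t"],s["q"].round(4).tolist(),s["tool_pos"],s["force"],s["wrist_torque"],s["joint_torque"].round(2)); M=R.from_rotvec(s["orientation"]).as_matrix(); print(M.round(3)); 
F=s["force"];T=s["wrist_torque"]
# contact line: points p with p x F = T (about TCP or flange) 
print("lever nearest", np.cross(F,T)/(F@F), "M.F tool",M.T@F)
```

```text
10.15 [-0.0956, -0.5751, 1.7138, -0.0187, 1.9855, 1.2301] [0.33669843 0.01283134 0.43727437] [-23.47499238   5.58499641 112.74141316] [ 0.41254471  3.18222974 -0.066499  ] [-2.14 22.2   8.79 -0.35 -7.42 -0.03]
[[ 0.235 -0.972  0.016]
 [-0.972 -0.235 -0.019]
 [ 0.022 -0.011 -1.   ]]
lever nearest [-0.02701748  0.00338149 -0.00579309] M.F tool [  -8.48023382   20.28731098 -113.17863906]
```

>>> play_rows:
  increments:
    - [[0,0,-1,0],[0,0,-2.5,0],[0,0,-2.5,0]]

```text
t: 10.45
tool_pos: [0.3366, 0.0133, 0.4646]
orientation: [2.467, -1.941, 0.043]
force: [-0.4, 0.5, 0.8]
opening: 0.0006
```

Run:
```python
from clr import *
def prof(x,y,z,half=.065):
    q1,q2,q3,q5,e,w,q23=ik(x,y,z); dr=np.array([np.sin(q23),np.cos(q23)])
    c,s=np.cos(q1),np.sin(q1)
    out=[]
    for r in(.25,.3,.35,.4,.45,.5):
        zb=w[1]+d+(r-w[0])*dr[1]/dr[0]-half/dr[0]; yr=r*s-.013*c
        out.append("x%.2f yR%.3f zb%.3f"%(r*c+.013*s,yr,zb))
    print((x,y,z),"q1 %.2f q2 %.2f q3 %.2f"%(q1,q2,q3),"elbow",(e+[0,d]).round(3),"|"," ; ".join(out))
for p in((.60,.11,.04),(.64,.1,.04),(.63,.0,.04),(.65,.04,.04),(.67,.03,.04)): prof(*p)
# cover heights along left part: max per cell
for x in np.arange(.22,.5,.03):
    print("%.2f"%x,[("%.2f:%.2f"%(y,cov[(abs(cov[:,0]-x)<.015)&(abs(cov[:,1]-y)<.015)][:,2].max())) for y in np.arange(.13,-.1,-.03) if ((abs(cov[:,0]-x)<.015)&(abs(cov[:,1]-y)<.015)).any()])
```

```text
(0.6, 0.11, 0.04) q1 0.10 q2 0.32 q3 1.63 elbow [0.117 0.671] | x0.25 yR0.012 zb0.482 ; x0.30 yR0.017 zb0.462 ; x0.35 yR0.022 zb0.442 ; x0.40 yR0.027 zb0.422 ; x0.45 yR0.032 zb0.402 ; x0.50 yR0.037 zb0.382
(0.64, 0.1, 0.04) q1 0.08 q2 0.41 q3 1.51 elbow [0.148 0.659] | x0.25 yR0.007 zb0.487 ; x0.30 yR0.010 zb0.468 ; x0.35 yR0.014 zb0.450 ; x0.40 yR0.018 zb0.431 ; x0.45 yR0.022 zb0.413 ; x0.50 yR0.026 zb0.394
(0.63, 0.0, 0.04) q1 -0.08 q2 0.37 q3 1.57 elbow [0.133 0.665] | x0.25 yR-0.033 zb0.485 ; x0.30 yR-0.037 zb0.466 ; x0.35 yR-0.041 zb0.447 ; x0.40 yR-0.045 zb0.427 ; x0.45 yR-0.048 zb0.408 ; x0.50 yR-0.052 zb0.389
(0.65, 0.04, 0.04) q1 -0.02 q2 0.42 q3 1.50 elbow [0.151 0.658] | x0.25 yR-0.017 zb0.487 ; x0.30 yR-0.017 zb0.468 ; x0.35 yR-0.018 zb0.450 ; x0.40 yR-0.019 zb0.432 ; x0.45 yR-0.020 zb0.413 ; x0.50 yR-0.020 zb0.395
(0.67, 0.03, 0.04) q1 -0.03 q2 0.47 q3 1.44 elbow [0.167 0.65 ] | x0.25 yR-0.020 zb0.487 ; x0.30 yR-0.022 zb0.470 ; x0.35 yR-0.023 zb0.452 ; x0.40 yR-0.025 zb0.435 ; x0.45 yR-0.026 zb0.417 ; x0.50 yR-0.028 zb0.400
0.22 ['-0.02:0.48', '-0.05:0.52', '-0.08:0.55']
0.25 ['0.04:0.44', '0.01:0.51', '-0.02:0.54', '-0.05:0.57', '-0.08:0.58']
0.28 ['0.13:0.14', '0.10:0.42', '0.07:0.50', '0.04:0.53', '0.01:0.55', '-0.02:0.57', '-0.05:0.58', '-0.08:0.58']
0.31 ['0.13:0.16', '0.10:0.48', '0.07:0.52', '0.04:0.54', '0.01:0.56', '-0.02:0.56', '-0.05:0.57', '-0.08:0.58']
0.34 ['0.10:0.22', '0.07:0.51', '0.04:0.53', '0.01:0.55', '-0.02:0.56', '-0.05:0.57', '-0.08:0.57']
0.37 ['0.07:0.46', '0.04:0.52', '0.01:0.54', '-0.02:0.55', '-0.05:0.56', '-0.08:0.57']
0.40 ['0.04:0.48', '0.01:0.52', '-0.02:0.54', '-0.05:0.55', '-0.08:0.55']
0.43 ['0.04:0.42', '0.01:0.49', '-0.02:0.52', '-0.05:0.52', '-0.08:0.44']
0.46 ['0.01:0.41', '-0.02:0.44', '-0.05:0.33', '-0.08:0.19']
0.49 ['0.01:0.16', '-0.02:0.19']
```

Run:
```python
from h import *
s=read_state(); print(s["force"],s["q"].round(3)); go([.34,.02,.60],s); go([.58,.145,.45],s)
```

```text
[-0.38178034  0.46262128  0.81619484] [-0.094 -0.554  1.649 -0.019  2.025  1.231]
t 10.45 pos [0.3366 0.0133 0.4646] M [[0.235, -0.972, 0.02], [-0.972, -0.235, -0.019], [0.023, -0.015, -1.0]] 
incr cm [ -0.25  -0.69 -13.54] rows 2.7120953109072965
t 10.45 pos [0.3366 0.0133 0.4646] M [[0.235, -0.972, 0.02], [-0.972, -0.235, -0.019], [0.023, -0.015, -1.0]] 
incr cm [ -7.11 -26.73   1.7 ] rows 5.54230676097295
```

>>> play_rows:
  increments:
    - [[0,-1,-4,0],[-1,-4,-8,0.1],[-2,-9,-8,0.25],[-4,-13,-8,0.4],[-5,-17,-8,0.5]]
  jaw: 4.5

```text
t: 10.95
tool_pos: [0.49, 0.1052, 0.5441]
orientation: [-1.903, 2.496, -0.041]
force: [0.9, -0.9, 0.4]
opening: 0.0361
```

```bash
cat >> h.py <<'E'
LC=np.load("/tmp/loc.npz")
def loc(x,y,z): # mm in locator frame -> world
    return np.r_[LC["C"]+LC["ex"]*x/1000+LC["ey"]*y/1000,z]
def yaw(s,d):
    M=R.from_rotvec(s["orientation"]).as_matrix(); a=np.arctan2(M[1,0],M[0,0]); t=np.arctan2(d[1],d[0]); w=(t-a+np.pi)%(2*np.pi)-np.pi
    print("turn about tool z needed %.3f (tilt toolz %s)"%(-w,M[:,2].round(3)))
E
python3 - <<'E'
from h import *
s=read_state(); print(s["q"].round(3)); yaw(s,-LC["ey"]); t=loc(-234,-50,.45); print(t); go(t,s)
E
```

```text
[ 0.125 -0.044  1.091 -0.024  2.079  1.951]
turn about tool z needed 0.404 (tilt toolz [ 0.018 -0.019 -1.   ])
[0.5910839  0.13474417 0.45      ]
t 10.95 pos [0.49   0.1052 0.5441] M [[-0.265, -0.964, 0.018], [-0.964, 0.264, -0.019], [0.014, -0.022, -1.0]] 
incr cm [-5.66 -8.75  9.53] rows 2.82432207516244
```

>>> play_rows:
  increments:
    - [[-1.5,-3,3,0.1],[-3,-6,6,0.2],[-5,-9,9,0.3],[-5,-9,9,0.4],[-5,-9,9,0.404]]

```text
t: 11.45
tool_pos: [0.5917, 0.1279, 0.4506]
orientation: [-1.363, 2.83, -0.036]
force: [-0.7, 0.3, 0.5]
opening: 0.0451
```

Run:
```python
from h import *
s=read_state(); print(s["q"].round(3),s["joint_torque"].round(2)); yaw(s,-LC["ey"]); t=loc(-240,-64,.20); print(t); go(t,s)
im,d=read_camera("top"); crop(im,"pics/t6.png",120,90,540,400,1.9)
```

```text
[ 0.141  0.166  1.05  -0.023  1.919  2.378] [ 1.000e-02 -5.341e+01 -4.659e+01 -1.600e-01 -4.200e-01  1.760e+00]
turn about tool z needed -0.001 (tilt toolz [ 0.01 -0.02 -1.  ])
[0.5776713 0.1275261 0.2      ]
t 11.45 pos [0.5917 0.1279 0.4506] M [[-0.624, -0.782, 0.01], [-0.782, 0.623, -0.02], [0.009, -0.021, -1.0]] 
incr cm [ 0.67  1.59 25.04] rows 5.01974641207931
```

View pics/t6.png

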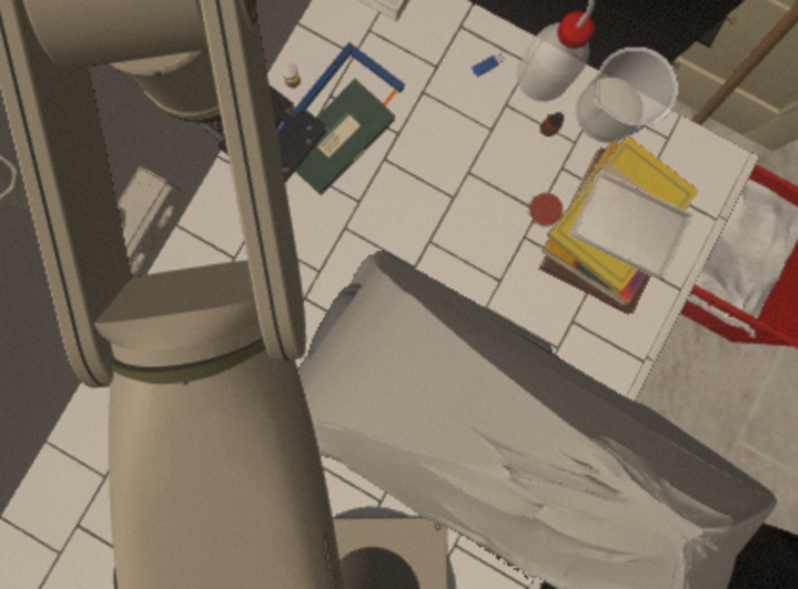

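>>> play_rows:
  increments:
    - [[0,1,5,0],[0.6,1.6,10,0],[0.6,1.6,15,0],[0.6,1.6,20,0],[0.6,1.6,25,0]]

```text
t: 12.0
tool_pos: [0.5788, 0.1281, 0.207]
orientation: [-1.368, 2.819, -0.039]
force: [1.3, 0.2, 1.0]
opening: 0.0453
```

Run:
```python
from h import *
s=read_state(); print(s["q"].round(4),s["joint_torque"].round(2),s["force"]); yaw(s,-LC["ey"]); t=loc(-240,-64,.10); go(t,s)
im,d=read_camera("top"); np.save("/tmp/top7.npy",d); d0=np.load("/tmp/top0.npy"); cv2.imwrite("pics/top7.png",im)
v=ray(np.array([[u,w] for w in range(400) for u in range(640)])); p=eye+v*d.reshape(-1,1)
m=((d.ravel()>0)&(d.ravel()<d0.ravel()-.03))
a=s["q"][0]; c,sn=np.cos(a),np.sin(a)
r=p[:,0]*c+p[:,1]*sn; l=-p[:,0]*sn+p[:,1]*c
for rr in np.arange(.1,.74,.04):
  q=m&(abs(r-rr)<.02)&(p[:,2]>.25)
  if q.sum()<5: continue
  print("r%.2f n%d"%(rr,q.sum()), "lat %.3f..%.3f z %.3f..%.3f"%(l[q].min(),l[q].max(),p[q,2].min(),p[q,2].max()))
```

```text
[ 0.1447  0.109   1.5528 -0.0217  1.4645  2.3846] [  0.43 -57.85 -50.95  -0.19   2.12   0.  ] [1.27403331 0.16403849 1.0036209 ]
turn about tool z needed 0.005 (tilt toolz [ 0.018 -0.019 -1.   ])
t 12.0 pos [0.5788 0.1281 0.207 ] M [[-0.619, -0.785, 0.018], [-0.786, 0.618, -0.019], [0.004, -0.026, -1.0]] 
incr cm [ 0.08  0.33 10.7 ] rows 2.1404001546468443
r0.22 n867 lat -0.012..0.113 z 0.606..0.686
r0.26 n3360 lat -0.012..0.114 z 0.599..0.684
r0.30 n2947 lat -0.010..0.111 z 0.589..0.673
r0.34 n2560 lat -0.013..0.116 z 0.570..0.662
r0.38 n2699 lat -0.014..0.116 z 0.548..0.651
r0.42 n1464 lat -0.014..0.116 z 0.540..0.639
r0.46 n1200 lat -0.014..0.116 z 0.535..0.636
r0.50 n1193 lat -0.016..0.116 z 0.314..0.634
r0.54 n2726 lat -0.042..0.117 z 0.293..0.630
r0.58 n2467 lat -0.029..0.117 z 0.285..0.629
r0.62 n1164 lat -0.016..0.116 z 0.543..0.624
```

>>> play_rows:
  increments:
    - [[0,0.3,2,0],[0,0.3,4,0],[0,0.3,6,0],[0,0.3,8,0],[0,0.3,10,0]]

```text
t: 12.55
tool_pos: [0.5734, 0.1271, 0.0984]
orientation: [1.374, -2.823, 0.034]
force: [0.3, 0.3, -0.4]
opening: 0.0448
```

Run:
```python
from h import *
s=read_state(); print(s["q"].round(4),s["joint_torque"].round(2),s["force"]); yaw(s,-LC["ey"]); t=loc(-240,-64,.04); go(t,s)
```

```text
[ 0.1443  0.1925  1.665  -0.0225  1.2795  2.3863] [  0.1  -57.49 -46.45  -0.18   0.72  -0.  ] [ 0.31617273  0.3304633  -0.42850847]
turn about tool z needed 0.007 (tilt toolz [ 0.008 -0.021 -1.   ])
t 12.55 pos [0.5734 0.1271 0.0984] M [[-0.617, -0.787, 0.008], [-0.787, 0.617, -0.021], [0.012, -0.019, -1.0]] 
incr cm [-0.36 -0.2   5.84] rows 1.1716842303367496
```

>>> play_rows:
  increments:
    - [[0,0,1,0],[0,0,2,0],[0,0,3,0],[0,0,3,0]]

```text
t: 12.95
tool_pos: [0.5731, 0.1264, 0.0677]
orientation: [1.374, -2.821, 0.034]
force: [-1.0, 0.4, -0.8]
opening: 0.0449
```

Run:
```python
from h import *
s=read_state(); print(s["q"].round(4),s["joint_torque"].round(2),s["force"]); yaw(s,-LC["ey"]); t=loc(-240,-64,.04); go(t,s)
```

```text
[ 0.1432  0.2277  1.6851 -0.0229  1.2255  2.386 ] [-7.000e-02 -5.756e+01 -4.610e+01 -2.000e-01 -5.700e-01 -2.000e-02] [-1.01271953  0.3592456  -0.84753895]
turn about tool z needed 0.008 (tilt toolz [ 0.006 -0.021 -1.   ])
t 12.95 pos [0.5731 0.1264 0.0677] M [[-0.617, -0.787, 0.006], [-0.787, 0.616, -0.021], [0.012, -0.018, -1.0]] 
incr cm [-0.41 -0.24  2.77] rows 0.5622316469157167
```

>>> play_rows:
  increments:
    - [[0,0,0.7,0],[0,0,1.4,0],[0,0,1.4,0]]

```text
t: 13.25
tool_pos: [0.5724, 0.1259, 0.0525]
orientation: [1.373, -2.82, 0.033]
force: [-0.1, -0.3, -0.1]
opening: 0.0449
```

Run:
```python
from h import *
s=read_state(); print(s["q"].round(4),s["joint_torque"].round(2),s["force"]);  t=loc(-240,-64,.037); go(t,s)
```

```text
[ 0.1426  0.2464  1.6937 -0.0231  1.2     2.386 ] [-5.000e-02 -5.775e+01 -4.528e+01 -1.900e-01 -4.300e-01 -0.000e+00] [-0.11535245 -0.27805794 -0.12629789]
t 13.25 pos [0.5724 0.1259 0.0525] M [[-0.616, -0.787, 0.005], [-0.787, 0.616, -0.021], [0.014, -0.017, -1.0]] 
incr cm [-0.47 -0.29  1.55] rows 0.3287309871874511
```

>>> play_rows:
  increments:
    - [[-0.2,0,0.7,0.008],[-0.4,0,1.4,0.008],[-0.4,0,1.4,0.008]]

```text
t: 13.55
tool_pos: [0.5741, 0.1288, 0.0369]
orientation: [1.362, -2.823, 0.032]
force: [-0.6, 0.8, -0.5]
opening: 0.0449
```

Run:
```python
from h import *
s=read_state(); print(s["q"].round(4),s["joint_torque"].round(2),s["force"]);  t=loc(-172,-64,.037); go(t,s)
im,d=read_camera("top"); cv2.imwrite("pics/top8.png",im); crop(im,"pics/t8.png",220,90,380,210,5)
```

```text
[ 0.1471  0.2745  1.6919 -0.0233  1.1758  2.399 ] [-2.000e-02 -5.836e+01 -4.460e+01 -1.800e-01 -4.200e-01  7.000e-02] [-0.58649216  0.8350628  -0.52911205]
t 13.55 pos [0.5741 0.1288 0.0369] M [[-0.623, -0.783, 0.003], [-0.782, 0.622, -0.021], [0.015, -0.015, -1.0]] 
incr cm [-0.12 -7.16  0.1 ] rows 1.4323276970210823
```

View pics/t8.png

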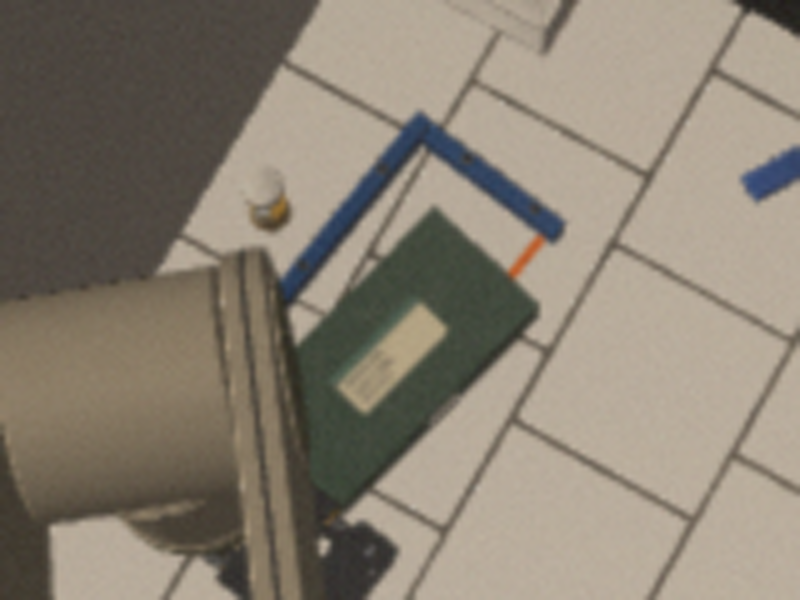

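>>> play_rows:
  increments:
    - [[0,-0.8,0,0],[0,-1.6,0,0],[0,-2.4,0,0],[0,-3.0,0,0],[0,-3.6,0,0]]

```text
t: 14.1
tool_pos: [0.603, 0.106, 0.0382]
orientation: [1.361, -2.824, 0.032]
force: [-1.0, 1.2, 0.9]
opening: 0.0452
```

>>> play_rows:
  increments:
    - [[0,-0.6,0,0],[0,-1.2,0,0],[0,-1.8,0,0],[0,-2.2,0,0]]

```text
t: 14.5
tool_pos: [0.6206, 0.0918, 0.0384]
orientation: [1.361, -2.824, 0.032]
force: [-0.6, -0.3, -0.8]
opening: 0.0452
```

Run:
```python
from h import *
s=read_state(); print(s["q"].round(4),s["joint_torque"].round(2),s["force"]);  t=loc(-172,-64,.037); go(t,s); yaw(s,-LC["ey"])
im,d=read_camera("top"); cv2.imwrite("pics/top9.png",im); crop(im,"pics/t9.png",220,90,380,210,5)
```

```text
[ 0.0777  0.3656  1.5762 -0.023   1.1987  2.3295] [-2.000e-02 -6.361e+01 -4.459e+01 -3.200e-01 -3.500e-01  3.000e-02] [-0.63055782 -0.26241287 -0.76686627]
t 14.5 pos [0.6206 0.0918 0.0384] M [[-0.623, -0.782, 0.003], [-0.782, 0.623, -0.021], [0.015, -0.016, -1.0]] 
incr cm [-0.13 -1.22  0.16] rows 0.2466322883614726
turn about tool z needed -0.001 (tilt toolz [ 0.003 -0.021 -1.   ])
```

View pics/t9.png

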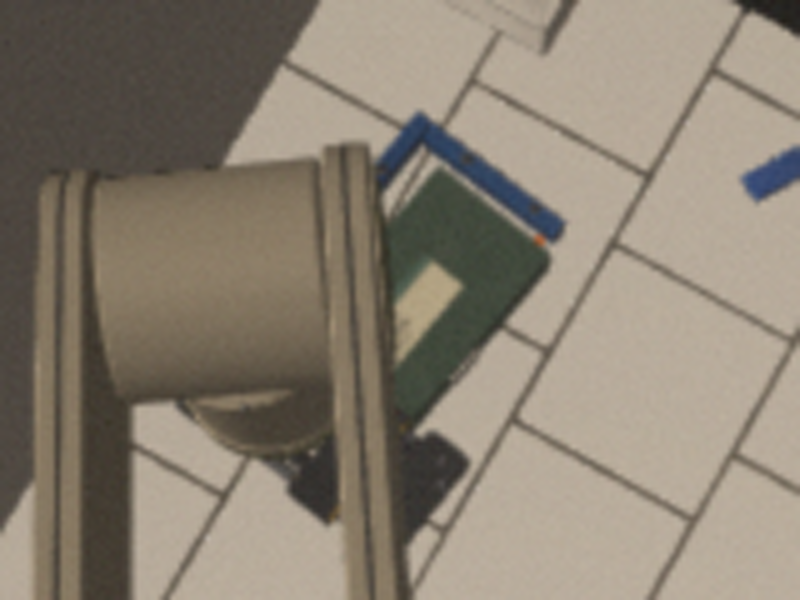

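>>> play_rows:
  increments:
    - [[0,-0.4,0,0],[0,-0.7,0,0],[0,-0.9,0,0],[0,-1.0,0,0]]

```text
t: 14.95
tool_pos: [0.6289, 0.0852, 0.0386]
orientation: [1.361, -2.824, 0.032]
force: [-0.5, 0.9, 0.5]
opening: 0.0453
```

>>> play_rows:
  increments:
    - [[0,-0.1,0,0],[0,-0.2,0,0],[0,-0.2,0,0]]

```text
t: 15.25
tool_pos: [0.6299, 0.0844, 0.0386]
orientation: [1.361, -2.824, 0.031]
force: [-3.6, 2.0, 2.1]
opening: 0.0455
```

Run:
```python
from h import *
s=read_state(); print(s["q"].round(4),s["joint_torque"].round(2),s["force"], s["force"][:2]@LC["ex"]);  t=loc(-172,-64,.037); go(t,s); yaw(s,-LC["ey"])
im,d=read_camera("top"); cv2.imwrite("pics/top10.png",im); crop(im,"pics/t10.png",220,90,380,210,5)
```

```text
[ 0.0646  0.3855  1.5504 -0.0224  1.2049  2.3161] [-1.890e+00 -6.363e+01 -4.572e+01 -1.060e+00 -1.400e+00 -1.000e-02] [-3.62728016  1.96738539  2.09017305] -4.06328615458348
t 15.25 pos [0.6299 0.0844 0.0386] M [[-0.623, -0.782, 0.002], [-0.782, 0.623, -0.021], [0.015, -0.015, -1.0]] 
incr cm [-0.13 -0.02  0.16] rows 0.041183184017380726
turn about tool z needed -0.001 (tilt toolz [ 0.002 -0.021 -1.   ])
```

View pics/t10.png

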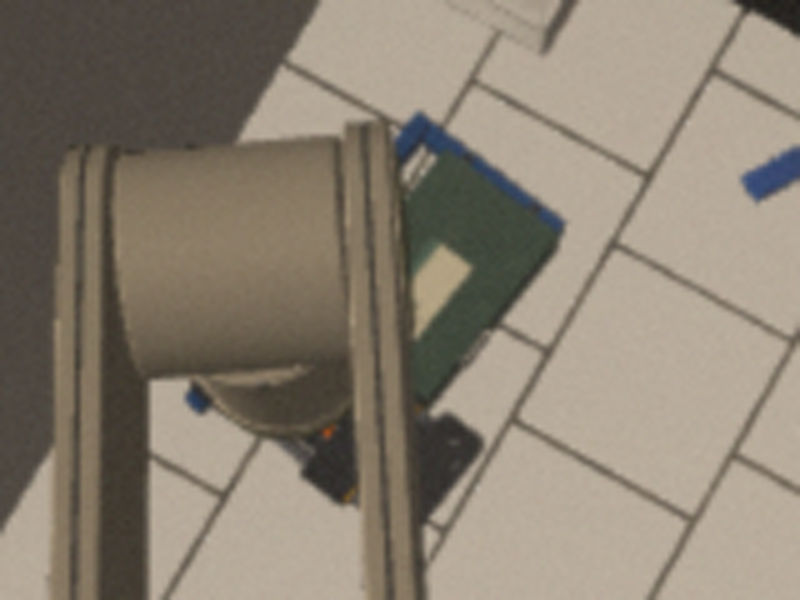

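>>> play_rows:
  increments:
    - [[0,1,0,0],[0,2.5,0,0],[0,3.5,-3,0],[0,4,-7,-0.1],[0,4,-10,-0.25]]

```text
t: 15.8
tool_pos: [0.5982, 0.1121, 0.1401]
orientation: [1.708, -2.627, 0.031]
force: [1.5, 0.5, 0.6]
opening: 0.0451
```

Run:
```python
from h import *
s=read_state(); print(s["q"].round(4)); yaw(s,LC["ex"]); t=loc(-110,-142,.14); print(t); go(t,s)
```

```text
[ 0.114   0.2102  1.5649 -0.0218  1.3649  2.107 ]
turn about tool z needed -1.316 (tilt toolz [ 0.004 -0.021 -1.   ])
[ 0.63081884 -0.01445749  0.14      ]
t 15.8 pos [0.5982 0.1121 0.1401] M [[-0.406, -0.914, 0.004], [-0.914, 0.406, -0.021], [0.018, -0.012, -1.0]] 
incr cm [10.24 -8.12  0.29] rows 2.6149159537807707
```

>>> play_rows:
  increments:
    - [[2,-1.5,0,-0.14],[4,-3,0,-0.28],[6,-5,0,-0.42],[8,-6.5,0,-0.56],[10.2,-8,0,-0.7]]
  jaw: 8.0

```text
t: 16.3
tool_pos: [0.6302, -0.0142, 0.1432]
orientation: [2.506, -1.871, 0.027]
force: [1.0, 0.5, -0.7]
opening: 0.0781
```

>>> play_rows:
  increments:
    - [[0,0,0,-0.14],[0,0,0,-0.28],[0,0,0,-0.42],[0,0,0,-0.56],[0,0,0,-0.61]]

```text
t: 16.8
tool_pos: [0.6301, -0.0141, 0.1432]
orientation: [2.951, -1.023, 0.02]
force: [0.3, 0.3, -0.3]
opening: 0.0802
```

Run:
```python
from h import *
s=read_state(); print(s["q"].round(4),s["joint_torque"].round(2)); yaw(s,LC["ex"]); t=loc(-110,-142,.10); go(t,s)
im,d=read_camera("top"); cv2.imwrite("pics/top11.png",im); crop(im,"pics/t11.png",220,90,380,210,5)
```

```text
[-0.0912  0.2579  1.5036 -0.0217  1.372   0.5802] [-6.000e-02 -6.096e+01 -4.769e+01 -8.000e-02 -8.000e-02 -4.600e-01]
turn about tool z needed 0.005 (tilt toolz [ 0.006 -0.022 -1.   ])
t 16.8 pos [ 0.6301 -0.0141  0.1432] M [[0.785, -0.619, 0.006], [-0.619, -0.785, -0.022], [0.018, 0.013, -1.0]] 
incr cm [-0.   -0.07  4.32] rows 0.8650151535174567
```

View pics/t11.png

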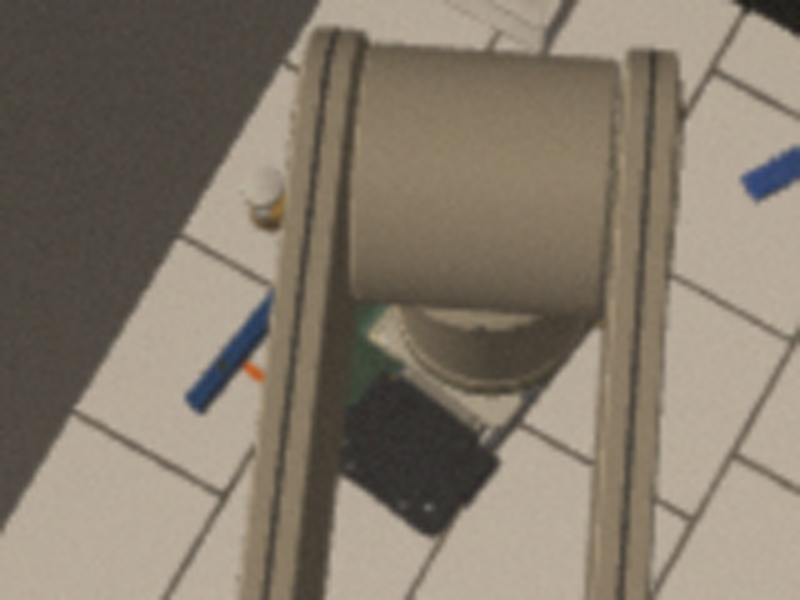

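>>> play_rows:
  increments:
    - [[0,0,1,0.005],[0,0,2,0.005],[0,0,3,0.005],[0,0,4,0.005],[0,0,4.3,0.005]]

```text
t: 17.35
tool_pos: [0.6291, -0.0149, 0.0978]
orientation: [2.947, -1.03, 0.016]
force: [-0.7, -0.4, 0.4]
opening: 0.0801
```

Run:
```python
from h import *
s=read_state(); print(s["q"].round(4),s["joint_torque"].round(2),s["force"].round(1)); t=loc(-110,-142,.04); go(t,s)
```

```text
[-0.0927  0.2995  1.5405 -0.0221  1.2966  0.5853] [-0.000e+00 -6.269e+01 -4.725e+01 -7.000e-02 -2.900e-01  2.000e-02] [-0.7 -0.4  0.4]
t 17.35 pos [ 0.6291 -0.0149  0.0978] M [[0.783, -0.623, 0.003], [-0.622, -0.782, -0.022], [0.016, 0.015, -1.0]] 
incr cm [ 0.01 -0.23  5.78] rows 1.1565174635900188
```

>>> play_rows:
  increments:
    - [[0,0,0.7,0],[0,0,1.4,0],[0,0,1.9,0],[0,0,1.9,0]]

```text
t: 17.75
tool_pos: [0.6286, -0.0153, 0.0778]
orientation: [2.947, -1.029, 0.013]
force: [0.5, 0.5, 0.5]
opening: 0.0799
```

Run:
```python
from h import *
s=read_state(); print(s["q"].round(4),s["joint_torque"].round(2),s["force"].round(1)); t=loc(-110,-142,.04); go(t,s)
```

```text
[-0.0934  0.3206  1.5538 -0.0223  1.2636  0.5854] [-3.000e-02 -6.231e+01 -4.605e+01 -7.000e-02 -2.900e-01  0.000e+00] [0.5 0.5 0.5]
t 17.75 pos [ 0.6286 -0.0153  0.0778] M [[0.782, -0.623, 0.002], [-0.623, -0.782, -0.022], [0.015, 0.016, -1.0]] 
incr cm [ 0.07 -0.27  3.77] rows 0.7565849290245042
```

>>> play_rows:
  increments:
    - [[0,0,0.4,0],[0,0,0.8,0],[0,0,1.2,0],[0,0,1.2,0]]

```text
t: 18.15
tool_pos: [0.6281, -0.0155, 0.0649]
orientation: [2.947, -1.029, 0.012]
force: [0.1, 0.1, -0.5]
opening: 0.0799
```

Run:
```python
from h import *
s=read_state(); print(s["q"].round(4),s["joint_torque"].round(2),s["force"].round(1)); t=loc(-110,-142,.04); go(t,s)
```

```text
[-0.0939  0.3349  1.5615 -0.0225  1.2429  0.5855] [-3.000e-02 -6.276e+01 -4.575e+01 -7.000e-02 -2.400e-01  0.000e+00] [ 0.1  0.1 -0.5]
t 18.15 pos [ 0.6281 -0.0155  0.0649] M [[0.782, -0.623, 0.0], [-0.623, -0.782, -0.021], [0.014, 0.017, -1.0]] 
incr cm [ 0.11 -0.29  2.49] rows 0.5019293680167966
```

>>> play_rows:
  increments:
    - [[0,0,0.3,0],[0,0,0.6,0],[0,0,0.9,0],[0,0,0.9,0]]

```text
t: 18.55
tool_pos: [0.6277, -0.0157, 0.0552]
orientation: [2.947, -1.029, 0.01]
force: [0.2, -0.7, -0.4]
opening: 0.0797
```

Run:
```python
from h import *
s=read_state(); print(s["q"].round(4),s["joint_torque"].round(2),s["force"].round(1)); t=loc(-110,-142,.04); go(t,s)
```

```text
[-0.0942  0.346   1.5669 -0.0227  1.2273  0.5856] [-2.000e-02 -6.282e+01 -4.524e+01 -7.000e-02 -1.900e-01  0.000e+00] [ 0.2 -0.7 -0.4]
t 18.55 pos [ 0.6277 -0.0157  0.0552] M [[0.783, -0.623, -0.001], [-0.622, -0.782, -0.021], [0.013, 0.017, -1.0]] 
incr cm [ 0.15 -0.32  1.52] rows 0.31231623695424415
```

>>> play_rows:
  increments:
    - [[0,0,0.3,0],[0,0,0.6,0],[0,0,0.8,0],[0,0,0.8,0]]

```text
t: 18.95
tool_pos: [0.6273, -0.0158, 0.0467]
orientation: [2.946, -1.029, 0.009]
force: [-0.8, -0.3, -0.0]
opening: 0.0799
```

Run:
```python
from h import *
s=read_state(); print(s["q"].round(4),s["joint_torque"].round(2),s["force"].round(1)); t=loc(-110,-142,.04); go(t,s)
```

```text
[-0.0944  0.3562  1.5712 -0.0227  1.2135  0.5857] [-1.000e-02 -6.281e+01 -4.472e+01 -7.000e-02 -1.300e-01  0.000e+00] [-0.8 -0.3 -0. ]
t 18.95 pos [ 0.6273 -0.0158  0.0467] M [[0.782, -0.623, -0.001], [-0.623, -0.782, -0.021], [0.012, 0.017, -1.0]] 
incr cm [ 0.18 -0.34  0.67] rows 0.1536813909931157
```

>>> play_rows:
  increments:
    - [[0,0,0.3,0],[0,0,0.6,0],[0,0,0.8,0],[0,0,0.8,0]]

```text
t: 19.35
tool_pos: [0.6269, -0.016, 0.0381]
orientation: [2.946, -1.029, 0.008]
force: [-0.1, -0.6, 0.2]
opening: 0.0801
```

Run:
```python
from h import *
s=read_state(); print(s["q"].round(4),s["joint_torque"].round(2),s["force"].round(1)); t=loc(-110,-92.5,.04); go(t,s);yaw(s,LC["ex"])
```

```text
[-0.0947  0.3667  1.5753 -0.0229  1.1998  0.5857] [-1.000e-02 -6.299e+01 -4.440e+01 -7.000e-02 -1.300e-01  0.000e+00] [-0.1 -0.6  0.2]
t 19.35 pos [ 0.6269 -0.016   0.0381] M [[0.783, -0.623, -0.002], [-0.623, -0.782, -0.021], [0.011, 0.018, -1.0]] 
incr cm [ 0.21 -5.3  -0.28] rows 1.0632639386874985
turn about tool z needed 0.000 (tilt toolz [-0.002 -0.021 -1.   ])
```

>>> play_rows:
  increments:
    - [[0,-0.7,0,0],[0,-1.4,0,0],[0,-2.1,0,0],[0,-2.7,0,0],[0,-3.3,0,0]]

```text
t: 19.85
tool_pos: [0.648, 0.0104, 0.0376]
orientation: [2.946, -1.029, 0.008]
force: [-2.2, -2.3, 0.4]
opening: 0.0801
```

Run:
```python
from h import *
s=read_state(); print(s["q"].round(4),s["joint_torque"].round(2),s["force"].round(1)); t=loc(-110,-92.5,.04); go(t,s);yaw(s,LC["ex"])
```

```text
[-0.0509  0.4187  1.5095 -0.0228  1.2144  0.6289] [-4.400e-01 -6.629e+01 -4.403e+01  2.000e-02 -1.500e-01 -1.700e-01] [-2.2 -2.3  0.4]
t 19.85 pos [0.648  0.0104 0.0376] M [[0.783, -0.622, -0.002], [-0.622, -0.783, -0.021], [0.012, 0.018, -1.0]] 
incr cm [ 0.21 -1.93 -0.27] rows 0.39214303106628506
turn about tool z needed 0.001 (tilt toolz [-0.002 -0.021 -1.   ])
```

>>> play_rows:
  increments:
    - [[0,-0.5,0,0],[0,-1.0,0,0],[0,-1.4,0,0],[0,-1.6,0,0]]

```text
t: 20.25
tool_pos: [0.6582, 0.0232, 0.0374]
orientation: [2.946, -1.029, 0.008]
force: [-2.6, -1.5, 1.9]
opening: 0.0802
```

Run:
```python
from h import *
s=read_state(); print(s["q"].round(4),s["joint_torque"].round(2),s["force"].round(1)); t=loc(-110,-92.5,.04); go(t,s);yaw(s,LC["ex"])
im,d=read_camera("top"); cv2.imwrite("pics/top12.png",im); crop(im,"pics/t12.png",220,90,380,210,5)
```

```text
[-0.0307  0.4449  1.4757 -0.0227  1.2223  0.6488] [  1.11 -66.32 -44.51   0.55  -0.52  -0.07] [-2.6 -1.5  1.9]
t 20.25 pos [0.6582 0.0232 0.0374] M [[0.783, -0.622, -0.002], [-0.622, -0.783, -0.021], [0.012, 0.018, -1.0]] 
incr cm [ 0.21 -0.3  -0.27] rows 0.08983790349971536
turn about tool z needed 0.001 (tilt toolz [-0.002 -0.021 -1.   ])
```

View pics/t12.png

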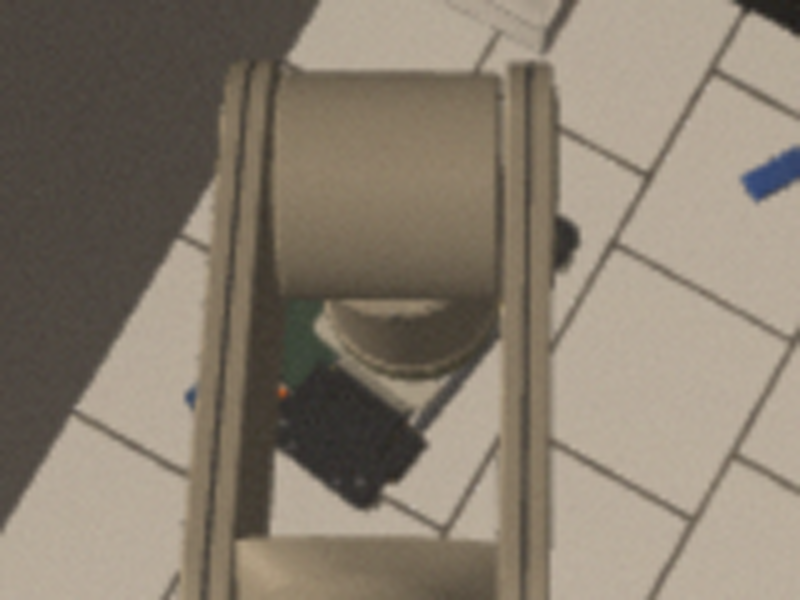

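>>> play_rows:
  increments:
    - [[0,-0.15,0,0],[0,-0.3,0,0],[0,-0.3,0,0]]

```text
t: 20.6
tool_pos: [0.6595, 0.0248, 0.0373]
orientation: [2.945, -1.028, 0.007]
force: [-4.1, -5.3, 4.4]
opening: 0.0803
```

>>> play_rows:
  increments:
    - [[0,-0.1,0,0],[0,-0.2,0,0],[0,-0.2,0,0]]

```text
t: 20.9
tool_pos: [0.6595, 0.0248, 0.0372]
orientation: [2.942, -1.028, 0.004]
force: [-7.9, -7.1, 6.9]
opening: 0.0798
```

Run:
```python
from h import *
s=read_state(); print(s["q"].round(4),s["joint_torque"].round(2),s["force"].round(1)); t=loc(-110,-92.5,.04); go(t,s);yaw(s,LC["ex"])
```

```text
[-0.0263  0.4525  1.466  -0.0263  1.2287  0.6547] [  4.44 -65.14 -46.08   2.47  -2.8    0.17] [-7.9 -7.1  6.9]
t 20.9 pos [0.6595 0.0248 0.0372] M [[0.783, -0.623, -0.006], [-0.622, -0.782, -0.025], [0.011, 0.023, -1.0]] 
incr cm [ 0.2  -0.08 -0.28] rows 0.07055159406273163
turn about tool z needed 0.000 (tilt toolz [-0.006 -0.025 -1.   ])
```

>>> play_rows:
  increments:
    - [[0,1,0,0],[0,3,0,0],[0,4,-1,0],[0,4,-5,0],[0,4,-10,0]]

```text
t: 21.4
tool_pos: [0.6328, -0.0043, 0.1368]
orientation: [2.941, -1.029, -0.005]
force: [1.0, -0.2, 0.2]
opening: 0.0799
```

>>> play_rows:
  increments:
    - [[0,0,-5,0],[0,0,-10,0],[0,0,-15,0],[0,0,-20,0],[0,0,-25,0]]

```text
t: 21.9
tool_pos: [0.6351, 0.0018, 0.3899]
orientation: [2.942, -1.029, -0.002]
force: [1.1, -0.6, 0.6]
opening: 0.0798
```

>>> play_rows:
  increments:
    - [[0,0,-4,0],[0,0,-8,0],[0,0,-12,0],[0,0,-12,0]]

```text
t: 22.3
tool_pos: [0.6362, 0.0047, 0.5187]
orientation: [2.945, -1.03, 0.016]
force: [-0.4, -0.3, 1.0]
opening: 0.08
```

Run:
```python
from h import *
s=read_state(); print(s["q"].round(4),s["joint_torque"].round(2),s["force"].round(1)); go([.44,.15,.52],s)
im,d=read_camera("top"); cv2.imwrite("pics/top13.png",im); crop(im,"pics/t13.png",220,90,380,210,5)
```

```text
[-0.0597  0.334   0.7232 -0.0268  2.08    0.6   ] [-4.000e-01 -5.608e+01 -4.320e+01 -1.100e-01  9.000e-01 -1.000e-02] [-0.4 -0.3  1. ]
t 22.3 pos [0.6362 0.0047 0.5187] M [[0.782, -0.623, 0.003], [-0.623, -0.782, -0.024], [0.017, 0.017, -1.0]] 
incr cm [-24.4    0.87  -0.53] rows 4.883740948692606
```

View pics/t13.png

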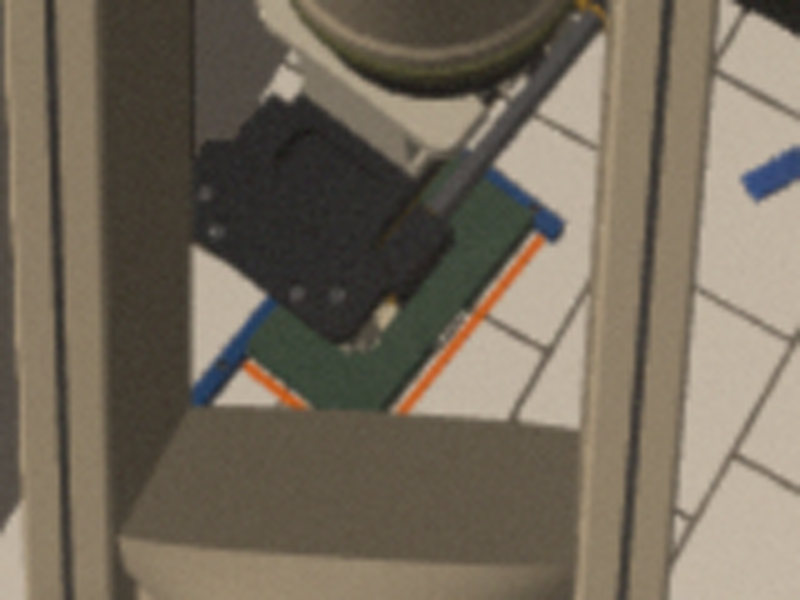

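The box looks parked against both fences, with the orange tape showing along the other two sides. I back off for a clear view.

>>> play_rows:
  increments:
    - [[-5,0,-2,0],[-10,0,-4,0],[-15,0,-4,0],[-20,0,-4,0],[-24,0,-4,0]]

```text
t: 22.85
tool_pos: [0.4468, 0.1559, 0.5507]
orientation: [2.944, -1.03, 0.009]
force: [-0.7, 1.1, 1.0]
opening: 0.0801
```

>>> play_rows:
  increments:
    - [[0,0,0,0],[0,0,0,0]]

```text
t: 23.05
tool_pos: [0.4457, 0.1565, 0.5503]
orientation: [2.945, -1.027, 0.009]
force: [0.9, -0.5, 0.1]
opening: 0.0799
```

Run:
```python
from h import *
s=read_state(); print(s["t"],s["tool_pos"].round(3),s["force"].round(1))
im,d=read_camera("top"); np.save("/tmp/top14.npy",d); cv2.imwrite("pics/top14.png",im); crop(im,"pics/t14.png",220,90,380,210,5)
C=LC["C"]*1000; B=np.c_[LC["ex"],LC["ey"]]
r,m,c,f=boxpose(im); bp=cv2.boxPoints(r); L=(bp-C)@B; print(r,L.round(1).tolist(),"centre",((np.array(r[0])-C)@B).round(1))
x0=cv2.boxPoints(boxpose(cv2.imread("pics/top0.png"))[0])
e=sorted([(bp[i]-bp[(i+1)%4]) for i in range(4)],key=np.linalg.norm)[-1]; e=e@B; print("angle",np.arctan2(e[1],e[0]))
v=ray(np.array([[u,w] for w in range(400) for u in range(640)])); Z=(eye+v*d.reshape(-1,1)).reshape(400,640,3)
mm=measure(im,d)
```

```text
23.05 [0.446 0.156 0.55 ] [ 0.9 -0.5  0.1]
((717.2337036132812, 45.7401237487793), (91.28951263427734, 170.2125244140625), 51.258304595947266) [[-165.1999969482422, -86.4000015258789], [5.099999904632568, -87.0999984741211], [5.400000095367432, 4.199999809265137], [-164.8000030517578, 4.900000095367432]] centre [-79.9 -41.1]
angle -0.0039692866
box 1351 median z 0.0355
fence 81 median z 0.0195
```

View pics/t14.png

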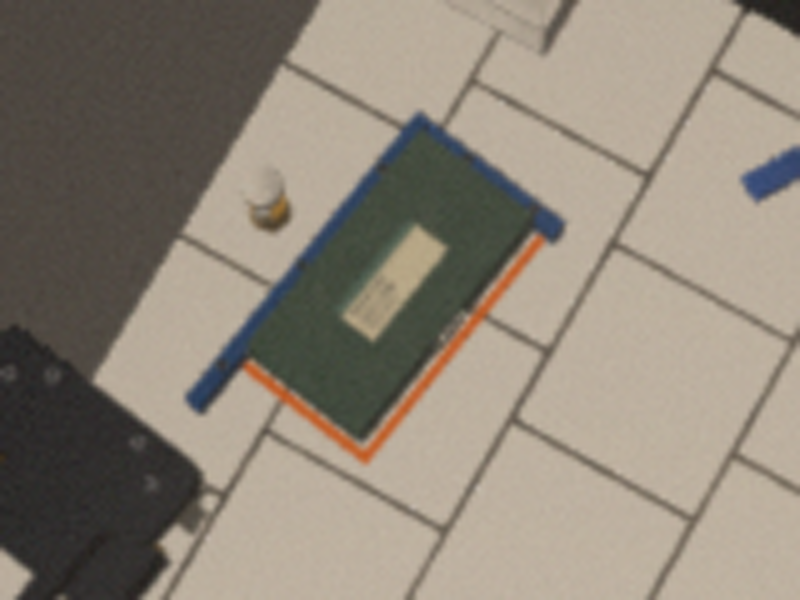

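Run:
```python
from h import *
a=cv2.imread("pics/top0.png"); b=cv2.imread("pics/top14.png")
for n,(u,v) in dict(vial=(273,130),petri=(407,200),oil=(410,155),case=(232,251),mailer=(216,284)).items():
    print(n,cv2.absdiff(a[v-10:v+10,u-10:u+10],b[v-10:v+10,u-10:u+10]).mean().round(2))
s=read_state(); print(s["t"],s["force"].round(1))
print(close_job())
```

```text
vial 10.09
petri 7.8
oil 9.13
case 22.6
mailer 82.76
23.1 [ 0.2 -0.9 -0.3]
the job is handed in; nothing more can be done
None
```

The slide box is parked in the corner and I handed the job in at 23.1 s, but one hard contact with the microscope (below) leaves some doubt about the force limits.

**What I did:** I swung the arm over the covered microscope and lowered it behind the box. With the open fingers I pushed the box's end along the long fence direction until it met the short fence (about 4 N). I then pushed its long side until the hinged face met the long fence (about 10 N), and backed away to about 0.55 m height.

**Last checks on the final top view:**
- **Position:** The box's two free faces sit at about x = -164.5 and y = -85.6 mm in the locator frame. That puts its origin at about (-82, -44.6) mm, inside the required ranges.
- **Angle and height:** It is about 0.004 rad off parallel. Its lid is at 35.5 mm, so it is flat.
- **Robot:** The gripper was clear of everything and the force readings were near zero.

**What did not go cleanly or disagreed:**
- **Microscope contact:** The arm had to pass over the cover, so I probed its top with closed fingertips and pressed too far, to about 115 N. That is just under the 120 N wrist limit. Joint torques and moments suggest only the fingertips touched, not the gripper body, but I could not confirm that. The solid part turned out about 10 cm lower than the cover looks.
- **Box size in the last view:** The raw box contour came out 91 x 170 mm because it merged with the blue fences, so the position comes only from the two free faces.
- **Bystanders:** The picture comparison showed small differences at the vial, petri dish and bottle. It showed larger ones at the objective case (22.6) and mailer (82.8), probably because the arm hid them. I did not check those two clearly at the end, but the arm never went low near them.
- **Scene camera:** It showed only a wall and was of no use.

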